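Load the round pantry tray

TASK

Load the round wooden tray on which the tin stands. Going clockwise round the tray from the tin, as seen from above, stand the salt shaker on the next cork pad, then the kitchen timer on the pad opposite the tin, then the spice jar on the last pad, each upright and centred on its pad; stack the jam jar upright and centred on top of the tin. Leave the tin in its place and do not disturb the mug, the lemon and the pepper mill.

Things in the scene. Friction and masses are not known exactly. Their poses are not given: they have to be found in the camera images.
- tray: Round dark wooden tray, 272 mm across, fixed, turned differently each time; lip 14 mm high. Origin: its centre on the worktop, z up. Four cork pads, 88 mm across, faces 10 mm above the worktop, level with the tray floor to 1 mm, centres 72 mm from the tray's centre along the tray's own +x (the tin's pad), -y (next clockwise from above), -x (across from the tin), +y (last).
- tin: Closed tomato tin with a printed label, 75 mm across, 110 mm high, 0.45 kg, loose, standing on one pad of the tray, within 5 mm of its centre; its flat top (120 mm above the worktop) carries the jam jar. Too wide to grasp, stays where it is. Origin: centre of the underside; z is up along its axis.
- salt: Salt shaker: small clear shaker of white salt with a grey domed top with holes, 44 mm across, 90 mm high, standing on the worktop. Round: grasp it across the axis in any direction, about 55 to 65 mm above its underside. Origin: centre of the underside; z is up along its axis.
- spice: Spice jar: slim clear jar with a label and a green screw lid, 46 mm across, 106 mm high, standing on the worktop. Round: grasp across the axis in any direction, about 70 mm above its underside. Origin: centre of the underside; z is up along its axis.
- jam: Jam jar: stout glass jar of pink jam with a wide yellow lid, 66 mm across, 100 mm high, standing on the worktop. Round: grasp across the axis in any direction, about 65 to 75 mm above its underside. Origin: centre of the underside; z is up along its axis.
- mug: Bystander: two-coloured mug (pink above, blue below) with a handle, 86 mm across, 117 mm with the handle, 88 mm high. Leave alone. Origin: centre of the underside; z is up along its axis.
- lemon: Bystander: a yellow lemon, 71 x 53 x 51 mm. Leave alone. Origin: centre of its underside.
- timer: Wind-up kitchen timer: low and round, red foot and grey dial with a knob on top, 63 mm across at the foot, 53 mm high, standing on the worktop; its dial does not turn. Grasp it from above across its foot in any direction, with the middle of the finger pads about 30 mm above its underside: foot (to 26 mm) and dial rim are equally wide. Origin: centre of the underside; z is up along its axis.
- mill: Bystander: tall dark brown wooden pepper mill, 58 mm across, 190 mm high, standing behind the tray under the wall cabinets, whose undersides are 510 mm above the worktop and whose doors begin at x = 0.61 m. Leave alone. Origin: centre of the underside; z is up along its axis.

How it is judged (in metres and radians):
At the end, for the whole second after the job is handed in: Salt shaker, timer and spice jar stand on the 1st, 2nd and 3rd pad clockwise from the tin, the tin on its own, each within 12 mm of the pad's centre along both tray axes; the jam jar stands on the tin, axes within 12 mm; all upright within 0.1 rad, at rest (x of tin in the frame of tray between 0.06 and 0.084 m and y of tin in the frame of tray between -0.012 and 0.012 m and z of tin in the frame of tray between 0.006 and 0.014 m and x of salt in the frame of tray between -0.012 and 0.012 m and y of salt in the frame of tray between -0.084 and -0.06 m and z of salt in the frame of tray between 0.006 and 0.014 m and x of timer in the frame of tray between -0.084 and -0.06 m and y of timer in the frame of tray between -0.012 and 0.012 m and z of timer in the frame of tray between 0.006 and 0.014 m and x of spice in the frame of tray between -0.012 and 0.012 m and y of spice in the frame of tray between 0.06 and 0.084 m and z of spice in the frame of tray between 0.006 and 0.014 m and horizontal distance between jam and tin below 0.012 m and z of jam in the frame of tray between 0.115 and 0.125 m and angle between each of tin, salt, timer, spice, jam's own z axis and vertical below 0.1 rad and linear speed of each of tin, salt, timer, spice, jam below 0.02 m/s); the robot touches nothing.
It fails at once if the mug is disturbed (moved more than 25 mm) (distance of mug from where it was at the start of the episode above 0.025 m).
It fails at once if the lemon is disturbed (moved more than 25 mm) (distance of lemon from where it was at the start of the episode above 0.025 m).
It fails at once if the mill is disturbed (moved more than 25 mm) (distance of mill from where it was at the start of the episode above 0.025 m).
It fails at once if the tin is knocked over or pushed out of its place (tilted more than 0.3 rad or moved more than 25 mm) (angle between tin's own z axis and vertical above 0.3 rad or distance of tin from where it was at the start of the episode above 0.025 m).
It also fails if it takes over 96 s, if anything falls off the work surface, if the arm or the gripper's body presses on something with over 40 N, if the wrist force passes 120 N, or if a joint passes its speed limit or range.

ROBOT

A 7-joint arm with a two-finger parallel gripper is mounted at the origin on a cart in front of the work surface, level with it; the furniture and walls round the work are solid. World frame = base frame: x ahead of the robot, y to its left, z up, the work surface at z = 0. Lengths are in m, angles in degrees, forces in N, time in s.
With the tool pointing down it reaches from about 0.425 to 0.875 m from the base axis. Payload 4.7 kg.
Tool frame: the origin (TCP) lies midway between the tips of the shut fingers; the grasp point (between the pads) lies 19 mm behind it; z points along the fingers, x is the direction in which the jaws open and shut, and the axes are right-handed (so a half turn about z gives the same grasp; the last joint's range is limited). The gripper opens to 87 mm and grips with 3 to 60 N. Pads are 19 mm wide; open, the fingers measure 117 mm over their backs; the gripper's body (75 mm by 190 mm) begins 51 mm behind the grasp point.
Start: joints at [-62.905, 18.392, -4.016, 83.108, 1.295, 78.541, -3.26], TCP at [0.288, 0.583, 0.223] pointing down, gripper open.
Joint ranges: [-163.93, 163.93], [-17.29, 119.83], [-79.2, 71.16], [3.27, 140.29], [-89.18, 269.18], [5.43, 117.66], [-154.24, 154.24]. Speed limits (degrees/s): [147.25, 147.25, 180, 180, 180, 180, 180].

INTERFACE

Orientations are given as [roll, pitch, yaw] about the fixed x, y, z axes, in that order (R = Rz(yaw) Ry(pitch) Rx(roll)).
In Python, from cell import env gives the robot as it stands.
- The arm moves only by the tool carry_out, never from a script. Its argument "plan" is a list of rows, each an object with "grip": the closure, from 0 (fully open) to 1 (shut); "dp": the shift along the tool's x, y, z in m, a list of three; "rotation": the turn, a rotation vector about the tool's x, y, z in degrees, a list of three. In form: [{"grip": grip, "dp": [dx, dy, dz], "rotation": [wx, wy, wz]}, ...]. A call has 1 to 8 rows; each row shifts and turns the pose as measured when the row begins, along the tool's axes as they then stand; what a row does not reach is not made up. A row lasts 1/12 s, in which the tool goes at most 41.7 mm and 7.16 degrees, less where a joint would pass 70% of its speed; a pose out of reach is approached as far as the arm can. A call is refused whole if a number of a shift passes 0.0417 or a number of a turn 7.16, either way. A call with a gripper value outside its range is refused whole. The fingers move at their own pace and stop on an object; "force" is the grip in N (left out, the last holds). Time passes only in rows, so rows that do not move let the fingers close. It gives the time, the measured TCP pose, the force and the opening at its end, in the units of the state.
- env.get_obs(): the state, without advancing time (a new reading comes with each control period).
- env.read_camera(name): name is "scene" or "top" or "wrist"; returns the picture (420x560x3 uint8, red, green, blue); there is no depth.
- env.camera_params(name): a dict with "fx", "fy", "cx", "cy" (pixels), "R" (3x3) and "t" (3): a world point X has camera coordinates R X + t. Camera axes: x right, y down, z forward; pixel columns grow to the right and rows downward; lengths in m; the calibration is good to about 2 mm. A picture is of the moment at which its call begins: read the wrist's pose just before it. camera_params takes no time and is no camera call; for the wrist camera it gives the pose at the moment of the call.
- env.sign_off(): hands the job in, once; it reports no verdict.
The state is a dict: "time_s": time; "qpos": joint angles; "joint_velocities": joint speeds; "effort": joint torques, N m; "tool_pos": TCP position; "tool_rot": TCP orientation; "force": force on the tool from outside, world axes, zero at the start; "wrist_torque": the same for the moment, N m; "grip_width": finger opening in m.
Only numpy, scipy, OpenCV 4.12 (cv2) and the standard library are available. Lean on these libraries where they do the work, as an engineer would, in place of code of your own. Each camera call takes 0.05 s, during which the arm holds its last target. There are 200 camera calls.

## Working session

There is one attempt and no reset: what is moved stays moved. The work goes in short steps, Python scripts to look and compute and a tool call to move; the robot and the scene stay as the last step left them, time stands still between calls to the robot, and variables do not carry over. Pictures are saved under pics/ and viewed, about 12 in all and at most 16, crops included, and the job is handed in when it is done.

Besides the shell and the picture viewer there is one more tool, called after "Emit:" as name([rows], argument=value, ...), one row to a line, values as JSON. carry_out: Moves the arm, as the interface text tells. Its arguments: {"type":"object","properties":{"plan":{"type":"array","items":{"type":"object","properties":{"grip":{"type":"number"},"dp":{"type":"array","items":{"type":"number"}},"rotation":{"type":"array","items":{"type":"number"}}}}},"force":{"type":"number"}},"required":["plan"]}

```bash
mkdir -p pics; ls; cat > h.py <<'E'
import numpy as np, cv2
from cell import env
def save(n,f):
    p=env.camera_params(n); im=env.read_camera(n); cv2.imwrite('pics/'+f,im[:,:,::-1]); return im,p
def ray(p,u,v,z):
    R=np.array(p['R']);t=np.array(p['t']);c=-R.T@t
    d=R.T@np.array([(u-p['cx'])/p['fx'],(v-p['cy'])/p['fy'],1.]); return c+d*(z-c[2])/d[2]
def proj(p,X):
    x=np.array(p['R'])@np.array(X,float)+np.array(p['t']); return [p['fx']*x[0]/x[2]+p['cx'],p['fy']*x[1]/x[2]+p['cy']]
E
python3 - <<'E'
from h import *
for n in('scene','top','wrist'):
    im,p=save(n,n+'0.png'); print(n,{k:np.round(v,3).tolist() for k,v in p.items()}, -np.array(p['R']).T@np.array(p['t']))
print(env.get_obs())
E
```

```text
pics
scene {'fx': 391.212, 'fy': 391.212, 'cx': 277.349, 'cy': 211.675, 'R': [[0.722, -0.692, -0.024], [-0.446, -0.438, -0.781], [0.53, 0.574, -0.624]], 't': [-0.357, 0.276, 0.641]} [ 0.04150173 -0.49411541  0.60696786]
top {'fx': 541.128, 'fy': 541.128, 'cx': 280.525, 'cy': 199.842, 'R': [[-0.019, -1.0, 0.009], [-0.998, 0.019, -0.056], [0.056, -0.01, -0.998]], 't': [0.033, 0.529, 1.151]} [0.46399335 0.03465196 1.17818897]
wrist {'fx': 351.083, 'fy': 351.083, 'cx': 276.729, 'cy': 210.745, 'R': [[0.443, 0.896, -0.003], [0.87, -0.429, 0.244], [0.217, -0.111, -0.97]], 't': [-0.648, -0.03, 0.391]} [0.22875467 0.61153176 0.38430455]
{'time_s': 0.15, 'qpos': array([-62.90677071,  18.43091323,  -4.0141165 ,  83.15892372,
         1.29346416,  78.54055835,  -3.260354  ]), 'joint_velocities': array([-0.02574711, -0.1689694 ,  0.01972415, -0.23160706, -0.03970155,
       -0.06782168, -0.00698172]), 'effort': array([ 1.12096952e-04, -4.91799617e+01, -4.04347284e-01, -3.12874675e+01,
       -6.38849312e-02,  4.06430033e-02,  9.34872173e-05]), 'tool_pos': array([0.28770991, 0.58239153, 0.22169363]), 'tool_rot': array([1.79996025e+02, 8.52706015e-02, 6.37141600e+01]), 'force': array([ 0.22951939, -0.31203896, -0.14281924]), 'wrist_torque': array([ 0.00598845, -0.01701471,  0.02476559]), 'grip_width': 0.08682325165760993}
```

View pics/top0.png

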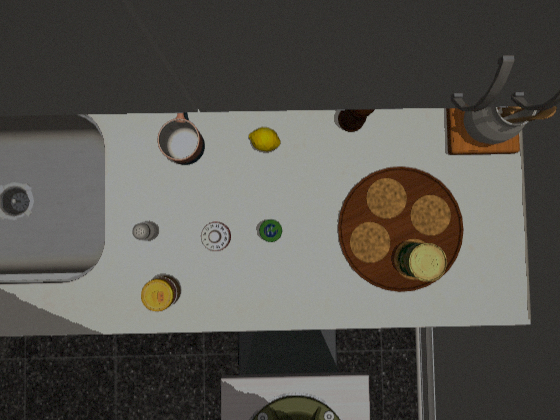

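View pics/scene0.png

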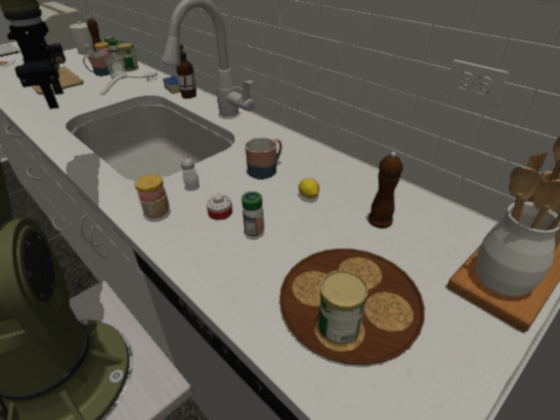

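```bash
python3 - <<'E'
from h import *
p=env.camera_params('top'); im=cv2.imread('pics/top0.png'); hsv=cv2.cvtColor(im,cv2.COLOR_BGR2HSV)
def blob(x0,y0,x1,y1,lo,hi,mode='circ'):
    m=cv2.inRange(hsv,lo,hi); k=np.zeros_like(m);k[y0:y1,x0:x1]=255;m&=k
    m=cv2.morphologyEx(m,cv2.MORPH_OPEN,np.ones((3,3)))
    c=max(cv2.findContours(m,0,1)[0],key=cv2.contourArea); h=cv2.convexHull(c)
    return cv2.fitEllipse(h),cv2.minEnclosingCircle(h)
J={'spice':(250,210,290,250,(40,100,30),(85,255,255),.106),
'jam':(135,270,185,318,(15,120,90),(35,255,255),.1),
'lemon':(240,120,290,160,(20,120,90),(35,255,255),.025),
'tin':(405,238,450,290,(20,40,110),(40,255,255),.12),
'tray':(325,155,475,300,(0,90,20),(20,255,255),.014),
'padA':(362,174,410,222,(8,60,105),(25,200,255),.01),
'padB':(408,190,456,238,(8,60,105),(25,200,255),.01),
'padC':(346,218,394,266,(8,60,105),(25,200,255),.01)}
for n,j in J.items():
    try:
        e,c=blob(*j[:6]); print(n,'ell',np.round(e[0],1),np.round(e[1],1),'circ',np.round(c[0],1),'xyz',ray(p,*e[0],j[6]).round(4),'diam',np.array(e[1])/p['fx']*(1.178-j[6]))
    except Exception as ex: print(n,ex)
for n,u,v,z in(('salt',143,231,.088),('timer',215,236.5,.04),('mug',181,141,.088),('mill',350,119,.19)): print(n,ray(p,u,v,z).round(3))
cv2.imwrite('pics/tops.png',np.hstack([cv2.resize(im[205:320,120:290],None,fx=3,fy=3,interpolation=2),]))
cv2.imwrite('pics/tray.png',cv2.resize(im[155:300,325:475],None,fx=4,fy=4,interpolation=2))
E
```

```text
spice ell [270.2 230.3] [21.5 22.2] circ [270.3 230.1] xyz [0.4643 0.0452 0.106 ] diam [0.04249807 0.04396351]
jam ell [156.5 294.9] [31.4 31.9] circ [156.5 294.8] xyz [0.3415 0.2717 0.1   ] diam [0.06257509 0.06345528]
lemon ell [264.2 138.6] [21.7 31.1] circ [264. 139.] xyz [0.6612 0.0553 0.025 ] diam [0.0461808 0.0661822]
tin ell [426.6 261.8] [35.7 36.9] circ [426.5 261.9] xyz [ 0.3971 -0.2588  0.12  ] diam [0.06985808 0.07206889]
tray ell [400.2 228.7] [123.8 125.3] circ [400.3 228.5] xyz [ 0.4624 -0.2337  0.014 ] diam [0.26637282 0.26960696]
padA ell [386.2 197.7] [39.6 39.6] circ [386.1 197.8] xyz [ 0.53   -0.2063  0.01  ] diam [0.085386   0.08550794]
padB ell [430.3 214.6] [39.2 39.9] circ [430.3 214.6] xyz [ 0.4916 -0.3008  0.01  ] diam [0.08451406 0.08609316]
padC ell [369.7 241.7] [39.5 40.2] circ [369.7 241.4] xyz [ 0.4358 -0.1678  0.01  ] diam [0.08525183 0.08675825]
salt [0.468 0.301 0.088]
timer [0.454 0.162 0.04 ]
mug [0.649 0.223 0.088]
mill [ 0.667 -0.107  0.19 ]
```

View pics/tops.png

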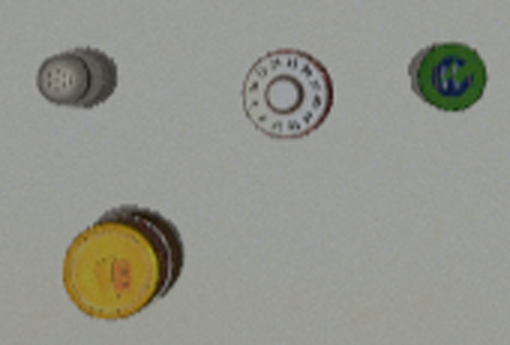

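View pics/tray.png

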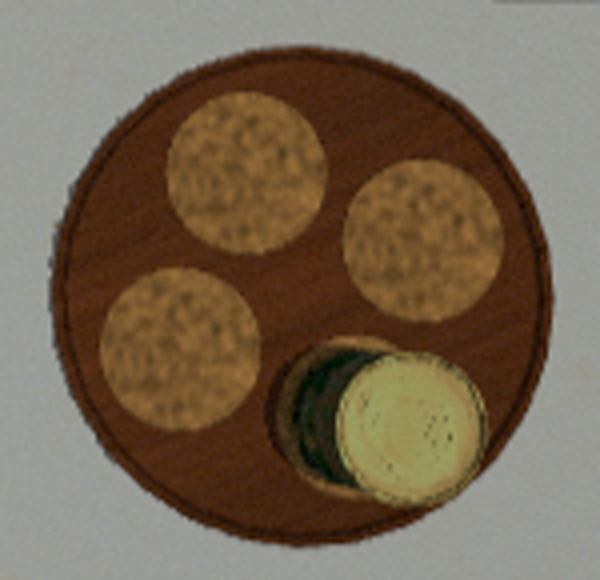

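Emit:
carry_out([
  {"grip": 0,"dp": [0,0,0],"rotation": [0,0,6.8]},
  {"grip": 0,"dp": [0,0,0],"rotation": [0,0,6.8]},
  {"grip": 0,"dp": [-0.018,0.033,0],"rotation": [0,0,0]},
  {"grip": 0,"dp": [-0.018,0.033,0],"rotation": [0,0,0]},
  {"grip": 0,"dp": [-0.018,0.033,0],"rotation": [0,0,0]},
  {"grip": 0,"dp": [-0.018,0.033,0],"rotation": [0,0,0]},
  {"grip": 0,"dp": [-0.018,0.033,0],"rotation": [0,0,0]},
  {"grip": 0,"dp": [-0.018,0.033,0],"rotation": [0,0,0]},
], force=20)

```text
time_s: 0.82
tool_pos: [0.3628, 0.3719, 0.2153]
tool_rot: [-179.7, 0.5, 50.4]
force: [1.3, -0.4, 0.8]
grip_width: 0.0867
```

```bash
cat >> h.py <<'E'
def goal(*g):
    "tool-axis shift and turn from the measured pose to [x,y,z,yaw] with the tool down (shift given after the turn)"
    from scipy.spatial.transform import Rotation as Ro
    o=env.get_obs(); P=o['tool_pos']; r=Ro.from_euler('xyz',o['tool_rot'],degrees=True)
    print('t',round(o['time_s'],2),'pos',P.round(4),'rpy',o['tool_rot'].round(1),'q7',o['qpos'][6].round(1),'w',round(o['grip_width'],4))
    for x,y,z,yaw in g:
        T=Ro.from_euler('xyz',[180,0,yaw],degrees=True); s=T.inv().apply(np.array([x,y,z])-P)
        print('  goal',(x,y,z,yaw),'turn',(r.inv()*T).as_rotvec(degrees=True).round(1),'shift',s.round(4),'rows',round(np.linalg.norm(s)/.0417,1))
E
python3 - <<'E'
from h import *
p=env.camera_params('top');s=env.camera_params('scene')
for n,u,v,z in(('salt',141.3,231.7,.085),('timer ring',215.7,236,.045),('knob',214.7,236.3,.053)): 
    X=ray(p,u,v,z); print(n,X.round(4),proj(s,X))
for X in([.4643,.0452,.106],[.3415,.2717,.1],[.397,-.259,.12],[.53,-.2063,.01],[.4358,-.1678,.01]):print(X,proj(s,X))
goal((.454,.161,.15,50))
E
```

```text
salt [0.4665 0.3047 0.085 ] [np.float64(186.77569551845008), np.float64(160.59948525133032)]
timer ring [0.4547 0.1597 0.045 ] [np.float64(218.9778927179617), np.float64(198.5145640424262)]
knob [0.4542 0.1609 0.053 ] [np.float64(218.11633884476709), np.float64(195.73012429052542)]
[0.4643, 0.0452, 0.106] [np.float64(251.34877074540185), np.float64(196.17027760473582)]
[0.3415, 0.2717, 0.1] [np.float64(148.46790606753197), np.float64(180.31909897346102)]
[0.397, -0.259, 0.12] [np.float64(343.044812005988), np.float64(285.7332559663191)]
[0.53, -0.2063, 0.01] [np.float64(359.57067943490625), np.float64(271.71639684183026)]
[0.4358, -0.1678, 0.01] [np.float64(314.4112606814099), np.float64(286.66813930932454)]
t 0.82 pos [0.3628 0.3719 0.2153] rpy [-179.7    0.5   50.4] q7 2.2 w 0.0867
  goal (0.454, 0.161, 0.15, 50) turn [-0.3  0.5  0.4] shift [-0.1029  0.2055  0.0653] rows 5.7
```

Emit:
carry_out([
  {"grip": 0,"dp": [-0.017,0.034,0.008],"rotation": [0,0,0]},
  {"grip": 0,"dp": [-0.017,0.034,0.008],"rotation": [0,0,0]},
  {"grip": 0,"dp": [-0.017,0.034,0.008],"rotation": [0,0,0]},
  {"grip": 0,"dp": [-0.017,0.034,0.008],"rotation": [0,0,0]},
  {"grip": 0,"dp": [-0.017,0.034,0.008],"rotation": [0,0,0]},
  {"grip": 0,"dp": [-0.017,0.034,0.008],"rotation": [0,0,0]},
  {"grip": 0,"dp": [0,0,0],"rotation": [0,0,0]},
])

```text
time_s: 1.4
tool_pos: [0.459, 0.1439, 0.1655]
tool_rot: [-179.8, 0.4, 49.9]
force: [0.2, -1.0, 0.1]
grip_width: 0.0875
```

```bash
python3 - <<'E'
from h import *
goal((.4545,.160,.08,50))
im,p=save('wrist','w1.png'); print([proj(p,X) for X in ([.4542,.1609,.053],[.4643,.0452,.106])])
im,p=save('scene','s1.png')
cv2.imwrite('pics/v1.png',cv2.resize(np.hstack([cv2.imread('pics/w1.png'),cv2.imread('pics/s1.png')]),None,fx=.7,fy=.7))
E
```

```text
t 1.4 pos [0.459  0.1439 0.1655] rpy [-179.8    0.4   49.9] q7 29.3 w 0.0875
  goal (0.4545, 0.16, 0.08, 50) turn [-0.2  0.4 -0.1] shift [ 0.0094 -0.0138  0.0855] rows 2.1
[[np.float64(290.6377954737706), np.float64(189.13541413075887)], [np.float64(175.96578310899991), np.float64(317.15514073048985)]]
```

View pics/v1.png

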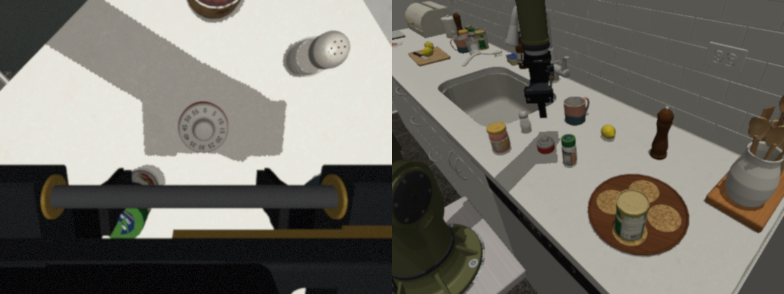

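Emit:
carry_out([
  {"grip": 0,"dp": [0.009,-0.014,0.02],"rotation": [0,0,0]},
  {"grip": 0,"dp": [0,0,0.02],"rotation": [0,0,0]},
  {"grip": 0,"dp": [0,0,0],"rotation": [0,0,0]},
  {"grip": 0,"dp": [0,0,0],"rotation": [0,0,0]},
])

```text
time_s: 1.83
tool_pos: [0.4513, 0.1729, 0.1272]
tool_rot: [-179.6, -0.1, 50.6]
force: [0.8, 0.7, 0.4]
grip_width: 0.0869
```

```bash
python3 - <<'E'
from h import *
goal((.4545,.160,.011,50))
im,p=save('wrist','w2.png')
print(proj(p,[.4545,.160,.053]))
g=cv2.medianBlur(cv2.cvtColor(im,cv2.COLOR_RGB2GRAY),5)
c=cv2.HoughCircles(g,cv2.HOUGH_GRADIENT,1,20,param1=80,param2=25,minRadius=12,maxRadius=60)
for u,v,r in c[0][:8]: print(u,v,r,ray(p,u,v,.053).round(4),ray(p,u,v,.04).round(4))
E
```

```text
t 1.83 pos [0.4513 0.1729 0.1272] rpy [-1.796e+02 -1.000e-01  5.060e+01] q7 27.5 w 0.0869
  goal (0.4545, 0.16, 0.011, 50) turn [-0.4 -0.1  0.6] shift [-0.0078  0.0107  0.1162] rows 2.8
[np.float64(265.9702039798027), np.float64(234.5066073037733)]
267.5 220.5 41.1 [0.4473 0.1674 0.053 ] [0.4498 0.1649 0.04  ]
284.5 7.5 43.8 [0.3505 0.2616 0.053 ] [0.3477 0.2642 0.04  ]
465.5 111.5 29.9 [0.4727 0.314  0.053 ] [0.4766 0.3195 0.04  ]
428.5 118.5 28.6 [0.4611 0.293  0.053 ] [0.4644 0.2973 0.04  ]
483.5 102.5 19.4 [0.4753 0.326  0.053 ] [0.4794 0.3322 0.04  ]
448.5 286.5 41.6 [0.5704 0.2379 0.053 ] [0.5797 0.2392 0.04  ]
```

View pics/w2.png

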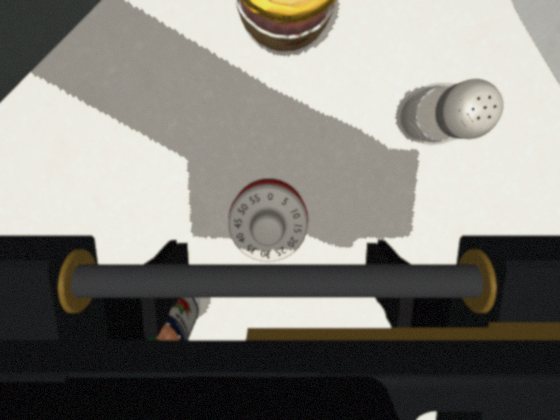

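Emit:
carry_out([
  {"grip": 0,"dp": [-0.007,0.008,0.01],"rotation": [0,0,0]},
  {"grip": 0,"dp": [0,0,0.02],"rotation": [0,0,0]},
  {"grip": 0,"dp": [0,0,0.02],"rotation": [0,0,0]},
  {"grip": 0,"dp": [0,0,0.01],"rotation": [0,0,0]},
  {"grip": 0,"dp": [0,0,0],"rotation": [0,0,0]},
])

```text
time_s: 2.3
tool_pos: [0.4563, 0.1629, 0.0689]
tool_rot: [-179.9, -0.5, 50.8]
force: [-0.6, -0.5, -0.3]
grip_width: 0.0873
```

```bash
python3 -c "
from h import *
goal((.453,.162,.011,50))"
```

```text
t 2.3 pos [0.4563 0.1629 0.0689] rpy [-179.9   -0.5   50.8] q7 30.3 w 0.0873
  goal (0.453, 0.162, 0.011, 50) turn [-0.2 -0.5  0.8] shift [-0.0028 -0.002   0.0579] rows 1.4
```

Emit:
carry_out([
  {"grip": 0,"dp": [-0.003,-0.002,0.015],"rotation": [0,0,0]},
  {"grip": 0,"dp": [0,0,0.015],"rotation": [0,0,0]},
  {"grip": 0,"dp": [0,0,0.01],"rotation": [0,0,0]},
  {"grip": 0,"dp": [0,0,0.005],"rotation": [0,0,0]},
  {"grip": 0,"dp": [0,0,0],"rotation": [0,0,0]},
])

```text
time_s: 2.72
tool_pos: [0.4564, 0.1619, 0.0257]
tool_rot: [180.0, -0.8, 50.7]
force: [-0.0, -0.3, -0.1]
grip_width: 0.0869
```

Emit:
carry_out([
  {"grip": 0,"dp": [-0.002,-0.002,0.008],"rotation": [0,0.8,0]},
  {"grip": 0,"dp": [0,0,0.006],"rotation": [0,0,0]},
  {"grip": 0,"dp": [0,0,0],"rotation": [0,0,0]},
  {"grip": 1,"dp": [0,0,0],"rotation": [0,0,0]},
  {"grip": 1,"dp": [0,0,0],"rotation": [0,0,0]},
  {"grip": 1,"dp": [0,0,0],"rotation": [0,0,0]},
  {"grip": 1,"dp": [0,0,0],"rotation": [0,0,0]},
  {"grip": 1,"dp": [0,0,0],"rotation": [0,0,0]},
], force=20)

```text
time_s: 3.38
tool_pos: [0.458, 0.1634, 0.0157]
tool_rot: [179.8, -1.9, 50.7]
force: [0.3, -0.4, 0.7]
grip_width: 0.0616
```

```bash
python3 -c "
from h import *
goal((.453,.162,.12,50),(.53,-.2063,.12,23))"
```

```text
t 3.38 pos [0.458  0.1634 0.0157] rpy [179.8  -1.9  50.7] q7 32.4 w 0.0616
  goal (0.453, 0.162, 0.12, 50) turn [ 0.2 -1.9  0.7] shift [-0.0042 -0.0029 -0.1043] rows 2.5
  goal (0.53, -0.2063, 0.12, 23) turn [-0.3 -1.9 27.7] shift [-0.0781  0.3684 -0.1043] rows 9.4
```

Emit:
carry_out([
  {"grip": 1,"dp": [0,0,-0.02],"rotation": [0,-1.0,0]},
  {"grip": 1,"dp": [0,0,-0.035],"rotation": [0,-0.9,0]},
  {"grip": 1,"dp": [0,0,-0.035],"rotation": [0,0,0]},
  {"grip": 1,"dp": [0,0,-0.035],"rotation": [0,0,0]},
  {"grip": 1,"dp": [0,0,-0.025],"rotation": [0,0,7]},
  {"grip": 1,"dp": [0,0,0],"rotation": [0,0,7]},
  {"grip": 1,"dp": [0,0,0],"rotation": [0,0,7]},
  {"grip": 1,"dp": [0,0,0],"rotation": [0,0,7]},
])

```text
time_s: 4.05
tool_pos: [0.4552, 0.162, 0.1727]
tool_rot: [179.8, 0.2, 22.0]
force: [0.4, 0.3, -2.1]
grip_width: 0.0595
```

```bash
python3 -c "
from h import *
goal((.53,-.2063,.16,23))"
```

```text
t 4.05 pos [0.4552 0.162  0.1727] rpy [179.8   0.2  22. ] q7 -1.1 w 0.0595
  goal (0.53, -0.2063, 0.16, 23) turn [ 0.2  0.2 -1. ] shift [-0.075   0.3682  0.0127] rows 9.0
```

Emit:
carry_out([
  {"grip": 1,"dp": [-0.007,0.034,0],"rotation": [0,0,0]},
  {"grip": 1,"dp": [-0.007,0.034,0],"rotation": [0,0,0]},
  {"grip": 1,"dp": [-0.007,0.034,0],"rotation": [0,0,0]},
  {"grip": 1,"dp": [-0.007,0.034,0],"rotation": [0,0,0]},
  {"grip": 1,"dp": [-0.007,0.034,0],"rotation": [0,0,0]},
  {"grip": 1,"dp": [-0.007,0.034,0],"rotation": [0,0,0]},
  {"grip": 1,"dp": [-0.007,0.034,0],"rotation": [0,0,0]},
  {"grip": 1,"dp": [-0.007,0.034,0],"rotation": [0,0,0]},
], force=25)

```text
time_s: 4.72
tool_pos: [0.5055, -0.1108, 0.1741]
tool_rot: [-180.0, -0.1, 22.7]
force: [1.1, 0.3, -1.5]
grip_width: 0.0595
```

Emit:
carry_out([
  {"grip": 1,"dp": [-0.006,0.03,0],"rotation": [0,0,0]},
  {"grip": 1,"dp": [-0.004,0.02,0],"rotation": [0,0,0]},
  {"grip": 1,"dp": [-0.002,0.01,0],"rotation": [0,0,0]},
  {"grip": 1,"dp": [0,0,0],"rotation": [0,0,0]},
  {"grip": 1,"dp": [0,0,0],"rotation": [0,0,0]},
])

```text
time_s: 5.13
tool_pos: [0.5158, -0.1849, 0.1742]
tool_rot: [179.7, 0.0, 21.9]
force: [0.0, 0.1, -0.5]
grip_width: 0.0598
```

```bash
python3 - <<'E'
from h import *
goal((.53,-.2063,.026,22))
im,p=save('wrist','w3.png')
goal((.53,-.2063,.026,22))
im,p=save('top','t3.png')
cv2.imwrite('pics/v3.png',cv2.resize(np.hstack([cv2.imread('pics/w3.png'),im[:,:,::-1]]),None,fx=.7,fy=.7))
E
```

```text
t 5.13 pos [ 0.5158 -0.1849  0.1742] rpy [179.7   0.   21.9] q7 43.4 w 0.0598
  goal (0.53, -0.2063, 0.026, 22) turn [ 0.3  0.  -0.1] shift [0.0051 0.0251 0.1482] rows 3.6
t 5.18 pos [ 0.5158 -0.1847  0.1742] rpy [179.7   0.   21.9] q7 43.4 w 0.0595
  goal (0.53, -0.2063, 0.026, 22) turn [ 0.3  0.  -0.1] shift [0.0051 0.0253 0.1482] rows 3.6
```

View pics/v3.png

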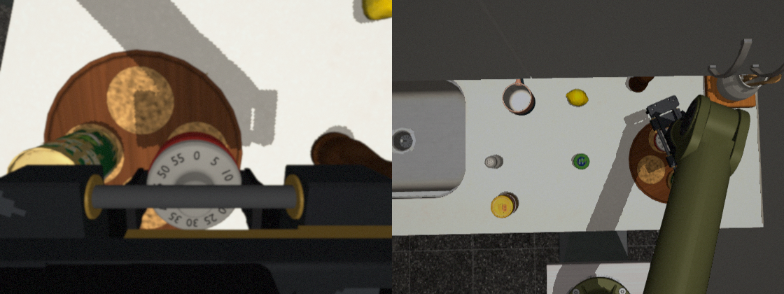

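```bash
python3 - <<'E'
from h import *
p=env.camera_params('wrist'); P=env.get_obs()['tool_pos']
for X in ([.4358,-.1678,.01],[.4372,-.1677,.01]): print('padC',proj(p,X))
print('dial rel tcp',(ray(p,278,263,P[2]+.03)-P).round(4),'tool x (.927,.375) y (.375,-.927)')
c=-np.array(p['R']).T@np.array(p['t']); print('cam-tcp',(c-P).round(4))
im=cv2.imread('pics/w3.png');hsv=cv2.cvtColor(im,cv2.COLOR_BGR2HSV)
m=cv2.inRange(hsv,(8,60,90),(25,220,255));m[:,:140]=0;m[:,262:]=0;m[:70]=0;m[200:]=0
m=cv2.morphologyEx(m,cv2.MORPH_OPEN,np.ones((5,5)))
h=cv2.convexHull(max(cv2.findContours(m,0,1)[0],key=cv2.contourArea));e=cv2.fitEllipse(h);print(e,ray(p,*e[0],.01))
E
```

```text
padC [np.float64(202.40851561034174), np.float64(145.03809845420207)]
padC [np.float64(203.88947675003746), np.float64(145.51503249785145)]
dial rel tcp [-0.0035  0.01    0.03  ] tool x (.927,.375) y (.375,-.927)
cam-tcp [-0.0247  0.0616  0.1625]
((183.84922790527344, 140.06008911132812), (112.05622100830078, 129.68402099609375), 114.56036376953125) [ 0.41861317 -0.16990002  0.01      ]
```

Emit:
carry_out([
  {"grip": 1,"dp": [0.003,0.015,0.02],"rotation": [0,0,0]},
  {"grip": 1,"dp": [0.002,0.01,0.03],"rotation": [0,0,0]},
  {"grip": 1,"dp": [0,0.005,0.03],"rotation": [0,0,0]},
  {"grip": 1,"dp": [0,0,0.02],"rotation": [0,0,0]},
  {"grip": 1,"dp": [0,0,0.01],"rotation": [0,0,0]},
  {"grip": 1,"dp": [0,0,0],"rotation": [0,0,0]},
  {"grip": 1,"dp": [0,0,0],"rotation": [0,0,0]},
])

```text
time_s: 5.82
tool_pos: [0.5372, -0.1973, 0.0621]
tool_rot: [-179.9, -0.4, 23.0]
force: [0.3, -0.6, -1.3]
grip_width: 0.0597
```

```bash
python3 -c "
from h import *
goal((.532,-.211,.027,22))"
```

```text
t 5.82 pos [ 0.5372 -0.1973  0.0621] rpy [-179.9   -0.4   23. ] q7 51.5 w 0.0597
  goal (0.532, -0.211, 0.027, 22) turn [-0.1 -0.4  1. ] shift [-0.01    0.0108  0.0351] rows 0.9
```

Emit:
carry_out([
  {"grip": 1,"dp": [-0.006,0.007,0.0],"rotation": [0,0,0]},
  {"grip": 1,"dp": [-0.003,0.004,0.008],"rotation": [0,0,0]},
  {"grip": 1,"dp": [0,0,0.008],"rotation": [0,0,0]},
  {"grip": 1,"dp": [0,0,0.006],"rotation": [0,0,0]},
  {"grip": 1,"dp": [0,0,0],"rotation": [0,0,0]},
  {"grip": 1,"dp": [0,0,0],"rotation": [0,0,0]},
])

```text
time_s: 6.32
tool_pos: [0.5367, -0.2116, 0.0432]
tool_rot: [179.8, -0.9, 23.2]
force: [1.0, 0.1, -1.1]
grip_width: 0.0596
```

```bash
python3 -c "
from h import *
goal((.532,-.211,.027,22))"
```

```text
t 6.32 pos [ 0.5367 -0.2116  0.0432] rpy [179.8  -0.9  23.2] q7 54.2 w 0.0596
  goal (0.532, -0.211, 0.027, 22) turn [ 0.1 -0.9  1.2] shift [-0.0041 -0.0024  0.0162] rows 0.4
```

Emit:
carry_out([
  {"grip": 1,"dp": [-0.004,-0.002,0.005],"rotation": [0,-0.9,0]},
  {"grip": 1,"dp": [0,0,0.005],"rotation": [0,0,0]},
  {"grip": 1,"dp": [0,0,0.004],"rotation": [0,0,0]},
  {"grip": 1,"dp": [0,0,0.002],"rotation": [0,0,0]},
  {"grip": 1,"dp": [0,0,0],"rotation": [0,0,0]},
  {"grip": 1,"dp": [0,0,0],"rotation": [0,0,0]},
])

```text
time_s: 6.82
tool_pos: [0.5327, -0.2114, 0.0272]
tool_rot: [179.8, 0.0, 23.2]
force: [-0.6, -0.1, -0.2]
grip_width: 0.0593
```

```bash
python3 -c "
from h import *
goal((.532,-.211,.027,22))"
```

```text
t 6.82 pos [ 0.5327 -0.2114  0.0272] rpy [179.8   0.   23.2] q7 54.3 w 0.0593
  goal (0.532, -0.211, 0.027, 22) turn [0.2 0.  1.2] shift [-0.0005 -0.0007  0.0002] rows 0.0
```

Emit:
carry_out([
  {"grip": 1,"dp": [0,0,0.0015],"rotation": [0,0,0]},
  {"grip": 0,"dp": [0,0,0],"rotation": [0,0,0]},
  {"grip": 0,"dp": [0,0,0],"rotation": [0,0,0]},
  {"grip": 0,"dp": [0,0,0],"rotation": [0,0,0]},
  {"grip": 0,"dp": [0,0,-0.02],"rotation": [0,0,0]},
  {"grip": 0,"dp": [0,0,-0.035],"rotation": [0,0,0]},
  {"grip": 0,"dp": [0,0,-0.04],"rotation": [0,0,0]},
  {"grip": 0,"dp": [0,0,-0.04],"rotation": [0,0,0]},
])

```text
time_s: 7.48
tool_pos: [0.5267, -0.2087, 0.1559]
tool_rot: [-179.6, 0.9, 23.2]
force: [1.4, -0.3, 0.2]
grip_width: 0.0864
```

```bash
python3 -c "
from h import *
goal((.4665,.3047,.17,22),(.4643,.0452,.15,22))
save('wrist','w4.png')"
```

```text
t 7.48 pos [ 0.5267 -0.2087  0.1559] rpy [-179.6    0.9   23.2] q7 49.1 w 0.0864
  goal (0.4665, 0.3047, 0.17, 22) turn [-0.4  0.9  1.2] shift [ 0.1365 -0.4986 -0.0141] rows 12.4
  goal (0.4643, 0.0452, 0.15, 22) turn [-0.4  0.9  1.2] shift [ 0.0372 -0.2588  0.0059] rows 6.3
```

View pics/w4.png

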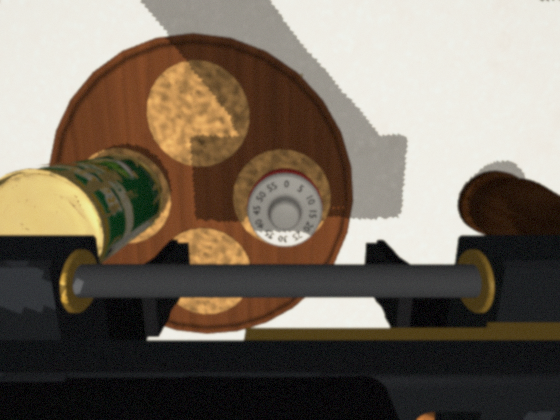

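Emit:
carry_out([
  {"grip": 0,"dp": [0.005,-0.035,0],"rotation": [0,0,1]},
  {"grip": 0,"dp": [0.005,-0.035,0],"rotation": [0,0.9,0]},
  {"grip": 0,"dp": [0.005,-0.035,0],"rotation": [0,0,0]},
  {"grip": 0,"dp": [0.005,-0.035,0],"rotation": [0,0,0]},
  {"grip": 0,"dp": [0.005,-0.035,0],"rotation": [0,0,0]},
  {"grip": 0,"dp": [0.005,-0.035,0],"rotation": [0,0,0]},
  {"grip": 0,"dp": [0.003,-0.02,0],"rotation": [0,0,0]},
  {"grip": 0,"dp": [0,0,0],"rotation": [0,0,0]},
])

```text
time_s: 8.2
tool_pos: [0.4779, 0.0201, 0.1678]
tool_rot: [179.5, -1.5, 21.7]
force: [0.1, 0.3, -0.4]
grip_width: 0.0867
```

```bash
python3 - <<'E'
from h import *
p=env.camera_params('wrist')
im,p=save('wrist','w5.png');goal((.4643,.0452,.051,22))
print(proj(p,[.4643,.0452,.106]))
hsv=cv2.cvtColor(im,cv2.COLOR_RGB2HSV); m=cv2.inRange(hsv,(40,100,30),(85,255,255));m=cv2.morphologyEx(m,cv2.MORPH_OPEN,np.ones((5,5)))
c=max(cv2.findContours(m,0,1)[0],key=cv2.contourArea);print(cv2.boundingRect(c),cv2.fitEllipse(cv2.convexHull(c)))
im,pt=save('top','t5.png')
cv2.imwrite('pics/v5.png',cv2.resize(im[155:300,325:475,::-1],None,fx=4,fy=4,interpolation=2))
E
```

```text
t 8.25 pos [0.4782 0.0182 0.1678] rpy [179.4  -1.5  21.7] q7 15.0 w 0.087
  goal (0.4643, 0.0452, 0.051, 22) turn [ 0.6 -1.5 -0.4] shift [-0.0028 -0.0302  0.1168] rows 2.9
[np.float64(269.2184264584728), np.float64(181.14661848189374)]
(234, 145, 66, 69) ((266.6555480957031, 179.24160766601562), (65.77742767333984, 68.29630279541016), 7.900326728820801)
```

View pics/v5.png

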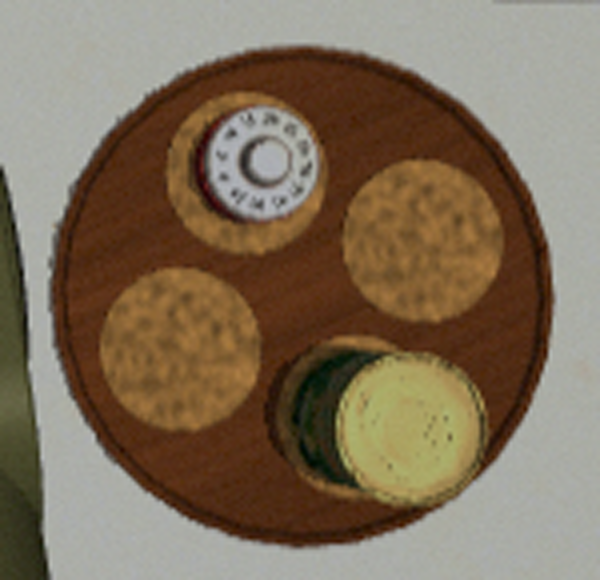

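Emit:
carry_out([
  {"grip": 0,"dp": [-0.001,-0.013,0],"rotation": [0.5,-1.5,0]},
  {"grip": 0,"dp": [-0.001,-0.012,0],"rotation": [0,0,0]},
  {"grip": 0,"dp": [0,0,0],"rotation": [0,0,0]},
  {"grip": 0,"dp": [0,0,0],"rotation": [0,0,0]},
])

```text
time_s: 8.63
tool_pos: [0.4696, 0.0313, 0.1674]
tool_rot: [179.7, 0.0, 20.9]
force: [0.1, -0.1, 0.4]
grip_width: 0.0871
```

```bash
python3 - <<'E'
from h import *
goal((.4643,.0452,.053,22)); p=env.camera_params('top')
print('timer',ray(p,392,194.5,.063),ray(p,390.5,195.75,.055),'pad .53 -.2063')
E
```

```text
t 8.63 pos [0.4696 0.0313 0.1674] rpy [179.7   0.   20.9] q7 12.6 w 0.0871
  goal (0.4643, 0.0452, 0.053, 22) turn [ 0.3  0.  -1.1] shift [ 0.0003 -0.0149  0.1144] rows 2.8
timer [ 0.53347109 -0.20768577  0.063     ] [ 0.53141834 -0.2062125   0.055     ] pad .53 -.2063
```

Emit:
carry_out([
  {"grip": 0,"dp": [0,-0.009,0.01],"rotation": [0,0,-1]},
  {"grip": 0,"dp": [0,-0.006,0.02],"rotation": [0,0,0]},
  {"grip": 0,"dp": [0,0,0.02],"rotation": [0,0,0]},
  {"grip": 0,"dp": [0,0,0.01],"rotation": [0,0,0]},
  {"grip": 0,"dp": [0,0,0],"rotation": [0,0,0]},
  {"grip": 0,"dp": [0,0,0],"rotation": [0,0,0]},
])

```text
time_s: 9.13
tool_pos: [0.4657, 0.0393, 0.1028]
tool_rot: [179.5, -0.1, 21.5]
force: [0.3, 0.7, 0.4]
grip_width: 0.0871
```

```bash
python3 -c "
from h import *
goal((.4643,.0452,.053,22))"
```

```text
t 9.13 pos [0.4657 0.0393 0.1028] rpy [ 1.795e+02 -1.000e-01  2.150e+01] q7 13.5 w 0.0871
  goal (0.4643, 0.0452, 0.053, 22) turn [ 0.5 -0.1 -0.5] shift [ 0.0009 -0.006   0.0498] rows 1.2
```

Emit:
carry_out([
  {"grip": 0,"dp": [0.001,-0.006,0.01],"rotation": [0,0,0]},
  {"grip": 0,"dp": [0,0,0.02],"rotation": [0,0,0]},
  {"grip": 0,"dp": [0,0,0.012],"rotation": [0,0,0]},
  {"grip": 0,"dp": [0,0,0.005],"rotation": [0,0,0]},
  {"grip": 0,"dp": [0,0,0],"rotation": [0,0,0]},
  {"grip": 0,"dp": [0,0,0],"rotation": [0,0,0]},
])

```text
time_s: 9.63
tool_pos: [0.467, 0.0459, 0.0549]
tool_rot: [179.5, -0.4, 21.4]
force: [0.6, 0.2, -0.2]
grip_width: 0.0869
```

```bash
python3 -c "
from h import *
goal((.4643,.0452,.053,22))"
```

```text
t 9.63 pos [0.467  0.0459 0.0549] rpy [179.5  -0.4  21.4] q7 14.5 w 0.0869
  goal (0.4643, 0.0452, 0.053, 22) turn [ 0.5 -0.4 -0.6] shift [-0.0028 -0.0003  0.0019] rows 0.1
```

Emit:
carry_out([
  {"grip": 0,"dp": [-0.003,0,0.002],"rotation": [0.5,-0.4,0]},
  {"grip": 0,"dp": [0,0,0],"rotation": [0,0,0]},
  {"grip": 1,"dp": [0,0,0],"rotation": [0,0,0]},
  {"grip": 1,"dp": [0,0,0],"rotation": [0,0,0]},
  {"grip": 1,"dp": [0,0,0],"rotation": [0,0,0]},
  {"grip": 1,"dp": [0,0,0],"rotation": [0,0,0]},
  {"grip": 1,"dp": [0,0,0],"rotation": [0,0,0]},
  {"grip": 1,"dp": [0,0,0],"rotation": [0,0,0]},
], force=20)

```text
time_s: 10.3
tool_pos: [0.4667, 0.0454, 0.056]
tool_rot: [-179.9, -0.3, 21.4]
force: [-0.1, -0.7, 0.1]
grip_width: 0.0547
```

```bash
python3 -c "
from h import *
goal((.4643,.0452,.053,22))"
```

```text
t 10.3 pos [0.4667 0.0454 0.056 ] rpy [-179.9   -0.3   21.4] q7 15.4 w 0.0547
  goal (0.4643, 0.0452, 0.053, 22) turn [-0.1 -0.3 -0.6] shift [-0.0023 -0.0007  0.003 ] rows 0.1
```

Emit:
carry_out([
  {"grip": 1,"dp": [0,0,0],"rotation": [0,0,0]},
  {"grip": 1,"dp": [0,0,0],"rotation": [0,0,0]},
  {"grip": 1,"dp": [0,0,0],"rotation": [0,0,0]},
  {"grip": 1,"dp": [0,0,0],"rotation": [0,0,0]},
])

```text
time_s: 10.63
tool_pos: [0.4665, 0.0454, 0.056]
tool_rot: [-179.9, -0.3, 21.4]
force: [0.8, 0.2, 0.2]
grip_width: 0.0457
```

```bash
python3 -c "
from h import *
goal((.4643,.0452,.24,22),(.4916,-.3008,.24,22))"
```

```text
t 10.63 pos [0.4665 0.0454 0.056 ] rpy [-179.9   -0.3   21.4] q7 15.4 w 0.0457
  goal (0.4643, 0.0452, 0.24, 22) turn [-0.1 -0.3 -0.6] shift [-0.0021 -0.0007 -0.184 ] rows 4.4
  goal (0.4916, -0.3008, 0.24, 22) turn [-0.1 -0.3 -0.6] shift [-0.1064  0.3304 -0.184 ] rows 9.4
```

Emit:
carry_out([
  {"grip": 1,"dp": [0,0,-0.02],"rotation": [0,0,0]},
  {"grip": 1,"dp": [0,0,-0.035],"rotation": [0,0,0]},
  {"grip": 1,"dp": [0,0,-0.035],"rotation": [0,0,0]},
  {"grip": 1,"dp": [-0.006,0.018,-0.02],"rotation": [0,0,0]},
  {"grip": 1,"dp": [-0.011,0.034,0],"rotation": [0,0,0]},
  {"grip": 1,"dp": [-0.011,0.034,0],"rotation": [0,0,0]},
  {"grip": 1,"dp": [-0.011,0.034,0],"rotation": [0,0,0]},
  {"grip": 1,"dp": [-0.011,0.034,0],"rotation": [0,0,0]},
])

```text
time_s: 11.3
tool_pos: [0.4759, -0.1124, 0.1699]
tool_rot: [-179.8, -0.2, 22.5]
force: [1.0, -0.0, -1.2]
grip_width: 0.0455
```

Emit:
carry_out([
  {"grip": 1,"dp": [-0.011,0.034,0],"rotation": [0,0,0]},
  {"grip": 1,"dp": [-0.011,0.034,0],"rotation": [0,0,0]},
  {"grip": 1,"dp": [-0.011,0.034,0],"rotation": [0,0,0]},
  {"grip": 1,"dp": [-0.007,0.022,0],"rotation": [0,0,0]},
  {"grip": 1,"dp": [-0.004,0.012,0],"rotation": [0,0,0]},
  {"grip": 1,"dp": [0,0,0],"rotation": [0,0,0]},
  {"grip": 1,"dp": [0,0,0],"rotation": [0,0,0]},
])

```text
time_s: 11.88
tool_pos: [0.4841, -0.2718, 0.1696]
tool_rot: [179.8, -0.2, 21.8]
force: [-0.4, 0.6, -1.9]
grip_width: 0.0453
```

```bash
python3 - <<'E'
from h import *
goal((.4916,-.3008,.067,22))
im,p=save('wrist','w6.png');P=env.get_obs()['tool_pos']
hsv=cv2.cvtColor(im,cv2.COLOR_RGB2HSV); m=cv2.inRange(hsv,(40,100,30),(85,255,255));m=cv2.morphologyEx(m,cv2.MORPH_OPEN,np.ones((5,5)))
for c in cv2.findContours(m,0,1)[0]:
  if cv2.contourArea(c)>800: print(cv2.boundingRect(c))
E
```

```text
t 11.88 pos [ 0.4841 -0.2718  0.1696] rpy [179.8  -0.2  21.8] q7 55.3 w 0.0453
  goal (0.4916, -0.3008, 0.067, 22) turn [ 0.2 -0.2 -0.2] shift [-0.0039  0.0297  0.1026] rows 2.6
(231, 235, 93, 29)
```

View pics/w6.png

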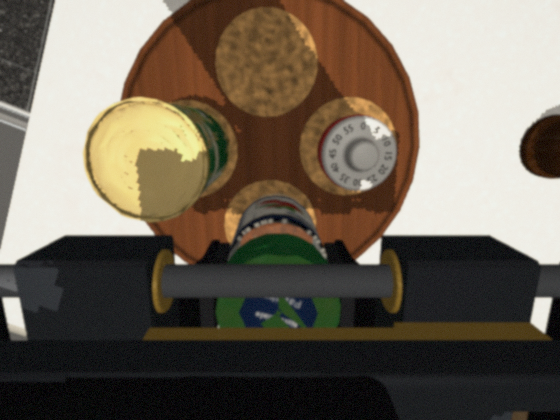

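Emit:
carry_out([
  {"grip": 1,"dp": [-0.002,0.015,0],"rotation": [0,0,0]},
  {"grip": 1,"dp": [-0.002,0.01,0.015],"rotation": [0,0,0]},
  {"grip": 1,"dp": [0,0.005,0.025],"rotation": [0,0,0]},
  {"grip": 1,"dp": [0,0,0.025],"rotation": [0,0,0]},
  {"grip": 1,"dp": [0,0,0.01],"rotation": [0,0,0]},
  {"grip": 1,"dp": [0,0,0],"rotation": [0,0,0]},
  {"grip": 1,"dp": [0,0,0],"rotation": [0,0,0]},
])

```text
time_s: 12.52
tool_pos: [0.497, -0.2887, 0.0926]
tool_rot: [-179.8, -0.6, 22.8]
force: [-0.2, -0.6, -0.1]
grip_width: 0.0455
```

```bash
python3 -c "
from h import *
goal((.4920,-.301,.067,22))"
```

```text
t 12.52 pos [ 0.497  -0.2887  0.0926] rpy [-179.8   -0.6   22.8] q7 62.6 w 0.0455
  goal (0.492, -0.301, 0.067, 22) turn [-0.2 -0.6  0.8] shift [-0.0092  0.0095  0.0256] rows 0.7
```

Emit:
carry_out([
  {"grip": 1,"dp": [-0.006,0.006,0],"rotation": [0,-0.6,0]},
  {"grip": 1,"dp": [-0.003,0.004,0.006],"rotation": [0,0,0]},
  {"grip": 1,"dp": [0,0,0.008],"rotation": [0,0,0]},
  {"grip": 1,"dp": [0,0,0.005],"rotation": [0,0,0]},
  {"grip": 1,"dp": [0,0,0.003],"rotation": [0,0,0]},
  {"grip": 1,"dp": [0,0,0],"rotation": [0,0,0]},
  {"grip": 1,"dp": [0,0,0],"rotation": [0,0,0]},
])

```text
time_s: 13.1
tool_pos: [0.4954, -0.3021, 0.073]
tool_rot: [-180.0, -0.3, 23.0]
force: [0.9, 0.8, -0.7]
grip_width: 0.0456
```

```bash
python3 -c "
from h import *
goal((.4920,-.301,.067,22))"
```

```text
t 13.1 pos [ 0.4954 -0.3021  0.073 ] rpy [-180.    -0.3   23. ] q7 64.9 w 0.0456
  goal (0.492, -0.301, 0.067, 22) turn [-0.  -0.3  1. ] shift [-0.0027 -0.0023  0.006 ] rows 0.2
```

Emit:
carry_out([
  {"grip": 1,"dp": [-0.003,-0.002,0.003],"rotation": [0,-0.3,0]},
  {"grip": 1,"dp": [0,0,0.003],"rotation": [0,0,0]},
  {"grip": 1,"dp": [0,0,0.001],"rotation": [0,0,0]},
  {"grip": 1,"dp": [0,0,0],"rotation": [0,0,0]},
  {"grip": 1,"dp": [0,0,0],"rotation": [0,0,0]},
])

```text
time_s: 13.52
tool_pos: [0.492, -0.3017, 0.0662]
tool_rot: [179.9, 0.0, 23.0]
force: [1.1, -0.5, -1.4]
grip_width: 0.0453
```

Emit:
carry_out([
  {"grip": 1,"dp": [0,0,0.001],"rotation": [0,0,0]},
  {"grip": 0.2,"dp": [0,0,0],"rotation": [0,0,0]},
  {"grip": 0.2,"dp": [0,0,0],"rotation": [0,0,0]},
  {"grip": 0.2,"dp": [0,0,0],"rotation": [0,0,0]},
  {"grip": 0.2,"dp": [0,0,-0.025],"rotation": [0,0,0]},
  {"grip": 0.2,"dp": [0,0,-0.038],"rotation": [0,0,0]},
  {"grip": 0,"dp": [0,0,-0.038],"rotation": [0,0,0]},
  {"grip": 0,"dp": [0,0,-0.025],"rotation": [0,0,0]},
])

```text
time_s: 14.18
tool_pos: [0.488, -0.2991, 0.1891]
tool_rot: [-179.5, 0.6, 23.0]
force: [0.2, -0.8, 0.6]
grip_width: 0.076
```

```bash
python3 -c "
from h import *
goal((.4665,.3047,.19,22))"
```

```text
t 14.18 pos [ 0.488  -0.2991  0.1891] rpy [-179.5    0.6   23. ] q7 59.9 w 0.076
  goal (0.4665, 0.3047, 0.19, 22) turn [-0.5  0.6  1. ] shift [ 0.2062 -0.5679 -0.0009] rows 14.5
```

Emit:
carry_out([
  {"grip": 0,"dp": [0.0126,-0.035,0],"rotation": [0,0,0]},
  {"grip": 0,"dp": [0.0126,-0.035,0],"rotation": [0,0,0]},
  {"grip": 0,"dp": [0.0126,-0.035,0],"rotation": [0,0,0]},
  {"grip": 0,"dp": [0.0126,-0.035,0],"rotation": [0,0,0]},
  {"grip": 0,"dp": [0.0126,-0.035,0],"rotation": [0,0,0]},
  {"grip": 0,"dp": [0.0126,-0.035,0],"rotation": [0,0,0]},
  {"grip": 0,"dp": [0.0126,-0.035,0],"rotation": [0,0,0]},
  {"grip": 0,"dp": [0.0126,-0.035,0],"rotation": [0,0,0]},
])

```text
time_s: 14.85
tool_pos: [0.4762, -0.0046, 0.1972]
tool_rot: [179.5, -0.2, 21.7]
force: [0.4, 0.6, -0.2]
grip_width: 0.0869
```

```bash
python3 -c "
from h import *
goal((.4665,.3047,.17,22))"
```

```text
t 14.85 pos [ 0.4762 -0.0046  0.1972] rpy [179.5  -0.2  21.7] q7 17.1 w 0.0869
  goal (0.4665, 0.3047, 0.17, 22) turn [ 0.5 -0.2 -0.3] shift [ 0.1069 -0.2904  0.0272] rows 7.4
```

Emit:
carry_out([
  {"grip": 0,"dp": [0.0126,-0.035,0.003],"rotation": [0,0,0]},
  {"grip": 0,"dp": [0.0126,-0.035,0.003],"rotation": [0,0,0]},
  {"grip": 0,"dp": [0.0126,-0.035,0.003],"rotation": [0,0,0]},
  {"grip": 0,"dp": [0.0126,-0.035,0.003],"rotation": [0,0,0]},
  {"grip": 0,"dp": [0.0126,-0.035,0.003],"rotation": [0,0,0]},
  {"grip": 0,"dp": [0.0126,-0.035,0.003],"rotation": [0,0,0]},
  {"grip": 0,"dp": [0.012,-0.03,0],"rotation": [0,0,0]},
  {"grip": 0,"dp": [0,0,0],"rotation": [0,0,0]},
])

```text
time_s: 15.52
tool_pos: [0.4634, 0.2732, 0.1778]
tool_rot: [179.9, -0.6, 22.4]
force: [-0.8, 0.7, 0.5]
grip_width: 0.0874
```

```bash
python3 - <<'E'
from h import *
goal((.4665,.3047,.17,22))
im,pt=save('top','t7.png')
cv2.imwrite('pics/v7.png',cv2.resize(im[155:300,325:475,::-1],None,fx=4,fy=4,interpolation=2))
hsv=cv2.cvtColor(im,cv2.COLOR_RGB2HSV);m=cv2.inRange(hsv,(40,100,30),(85,255,255));m[:,:330]=0;m=cv2.morphologyEx(m,cv2.MORPH_OPEN,np.ones((3,3)))
for c in cv2.findContours(m,0,1)[0]:
  e=cv2.fitEllipse(cv2.convexHull(c)); print('green',e,ray(pt,*e[0],.116))
E
```

```text
t 15.52 pos [0.4634 0.2732 0.1778] rpy [179.9  -0.6  22.4] q7 -9.7 w 0.0874
  goal (0.4665, 0.3047, 0.17, 22) turn [ 0.1 -0.6  0.4] shift [ 0.0147 -0.0281  0.0078] rows 0.8
green ((445.0810546875, 212.44064331054688), (22.51703453063965, 22.915706634521484), 120.59414672851562) [ 0.4928357  -0.29978303  0.116     ]
```

View pics/v7.png

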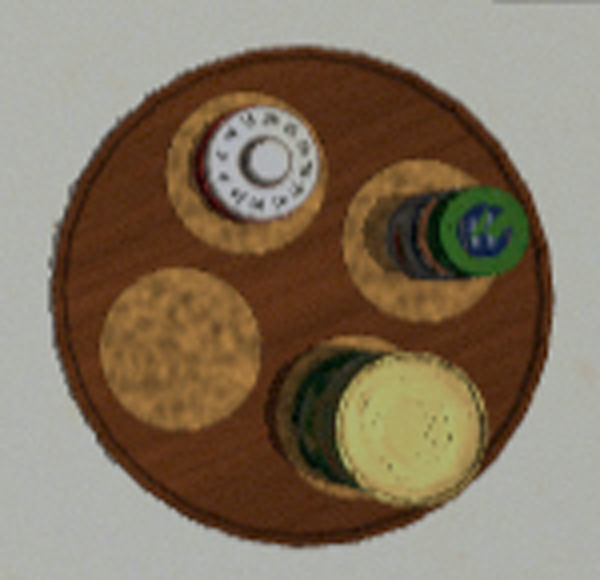

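Emit:
carry_out([
  {"grip": 0,"dp": [0.008,-0.014,0.01],"rotation": [0,-0.6,0]},
  {"grip": 0,"dp": [0.005,-0.012,0.015],"rotation": [0,0,0]},
  {"grip": 0,"dp": [0,0,0.01],"rotation": [0,0,0]},
  {"grip": 0,"dp": [0,0,0],"rotation": [0,0,0]},
  {"grip": 0,"dp": [0,0,0],"rotation": [0,0,0]},
])

```text
time_s: 15.98
tool_pos: [0.4679, 0.2944, 0.1414]
tool_rot: [179.6, 0.1, 22.0]
force: [-0.3, -0.7, 0.5]
grip_width: 0.0873
```

```bash
python3 - <<'E'
from h import *
goal((.4665,.3047,.045,22))
im,p=save('wrist','w8.png');print(proj(p,[.4665,.3047,.085]))
E
```

```text
t 15.98 pos [0.4679 0.2944 0.1414] rpy [1.796e+02 1.000e-01 2.200e+01] q7 -11.0 w 0.0873
  goal (0.4665, 0.3047, 0.045, 22) turn [0.4 0.1 0. ] shift [ 0.0025 -0.0101  0.0964] rows 2.3
[np.float64(281.05281797234966), np.float64(210.73498786265424)]
```

View pics/w8.png

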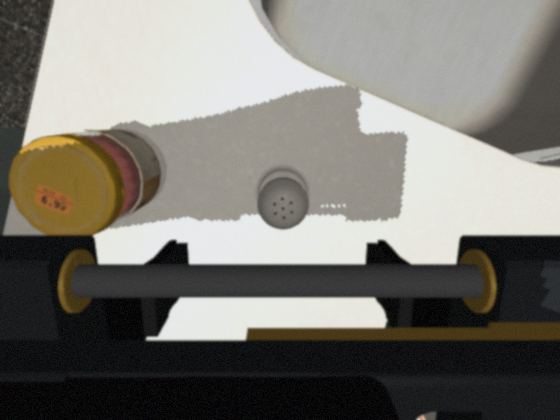

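Emit:
carry_out([
  {"grip": 0,"dp": [0.002,-0.007,0.01],"rotation": [0.4,0,0]},
  {"grip": 0,"dp": [0,-0.004,0.02],"rotation": [0,0,0]},
  {"grip": 0,"dp": [0,0,0.025],"rotation": [0,0,0]},
  {"grip": 0,"dp": [0,0,0.02],"rotation": [0,0,0]},
  {"grip": 0,"dp": [0,0,0.008],"rotation": [0,0,0]},
  {"grip": 0,"dp": [0,0,0],"rotation": [0,0,0]},
  {"grip": 0,"dp": [0,0,0],"rotation": [0,0,0]},
])

```text
time_s: 16.62
tool_pos: [0.4701, 0.3029, 0.059]
tool_rot: [-179.8, -0.4, 21.5]
force: [-0.3, -0.7, -0.2]
grip_width: 0.0872
```

```bash
python3 -c "
from h import *
goal((.4665,.3052,.045,22))"
```

```text
t 16.62 pos [0.4701 0.3029 0.059 ] rpy [-179.8   -0.4   21.5] q7 -10.2 w 0.0872
  goal (0.4665, 0.3052, 0.045, 22) turn [-0.2 -0.4 -0.5] shift [-0.0024 -0.0034  0.014 ] rows 0.4
```

Emit:
carry_out([
  {"grip": 0,"dp": [-0.003,-0.003,0.008],"rotation": [0,-0.4,0]},
  {"grip": 0,"dp": [0,0,0.004],"rotation": [0,0,0]},
  {"grip": 0,"dp": [0,0,0.002],"rotation": [0,0,0]},
  {"grip": 0.4,"dp": [0,0,0],"rotation": [0,0,0]},
  {"grip": 1,"dp": [0,0,0],"rotation": [0,0,0]},
  {"grip": 1,"dp": [0,0,0],"rotation": [0,0,0]},
  {"grip": 1,"dp": [0,0,0],"rotation": [0,0,0]},
  {"grip": 1,"dp": [0,0,0],"rotation": [0,0,0]},
], force=20)

```text
time_s: 17.28
tool_pos: [0.4689, 0.3069, 0.0487]
tool_rot: [-179.6, -0.4, 21.5]
force: [-0.6, -0.6, -0.8]
grip_width: 0.0617
```

Emit:
carry_out([
  {"grip": 1,"dp": [0,0,0],"rotation": [0,0,0]},
  {"grip": 1,"dp": [0,0,0],"rotation": [0,0,0]},
  {"grip": 1,"dp": [0,0,0],"rotation": [0,0,0]},
  {"grip": 1,"dp": [0,0,0],"rotation": [0,0,0]},
  {"grip": 1,"dp": [0,0,0],"rotation": [0,0,0]},
])

```text
time_s: 17.7
tool_pos: [0.4691, 0.307, 0.0491]
tool_rot: [-179.6, -0.4, 21.5]
force: [-0.4, -0.4, -0.0]
grip_width: 0.0357
```

```bash
python3 -c "
from h import *
goal((.4665,.3052,.19,22),(.436,-.1677,.19,22))"
```

```text
t 17.7 pos [0.4691 0.307  0.0491] rpy [-179.6   -0.4   21.5] q7 -10.3 w 0.0357
  goal (0.4665, 0.3052, 0.19, 22) turn [-0.4 -0.4 -0.5] shift [-0.0031  0.0007 -0.1409] rows 3.4
  goal (0.436, -0.1677, 0.19, 22) turn [-0.4 -0.4 -0.5] shift [-0.2085  0.4278 -0.1409] rows 11.9
```

Emit:
carry_out([
  {"grip": 0.4,"dp": [0,0,0],"rotation": [0,0,0]},
  {"grip": 0.4,"dp": [0,0,0],"rotation": [0,0,0]},
  {"grip": 0.4,"dp": [0,0,0.005],"rotation": [-0.4,-0.4,0]},
  {"grip": 0.4,"dp": [-0.002,0,0.004],"rotation": [0,0,0]},
  {"grip": 0.4,"dp": [0,0,0],"rotation": [0,0,0]},
  {"grip": 0.4,"dp": [0,0,0],"rotation": [0,0,0]},
])

```text
time_s: 18.2
tool_pos: [0.4671, 0.3063, 0.039]
tool_rot: [180.0, 0.0, 21.5]
force: [-0.5, -0.3, 0.4]
grip_width: 0.0517
```

```bash
python3 -c "
from h import *
goal((.4665,.3052,.041,22))"
```

```text
t 18.2 pos [0.4671 0.3063 0.039 ] rpy [180.    0.   21.5] q7 -10.6 w 0.0517
  goal (0.4665, 0.3052, 0.041, 22) turn [ 0.   0.  -0.5] shift [-0.0009  0.0008 -0.002 ] rows 0.1
```

Emit:
carry_out([
  {"grip": 1,"dp": [0,0,0],"rotation": [0,0,0]},
  {"grip": 1,"dp": [0,0,0],"rotation": [0,0,0]},
  {"grip": 1,"dp": [0,0,0],"rotation": [0,0,0]},
  {"grip": 1,"dp": [0,0,0],"rotation": [0,0,0]},
  {"grip": 1,"dp": [0,0,0],"rotation": [0,0,0]},
])

```text
time_s: 18.62
tool_pos: [0.4669, 0.3062, 0.0385]
tool_rot: [179.9, 0.0, 21.5]
force: [-0.3, 0.5, -0.9]
grip_width: 0.0385
```

```bash
python3 -c "
from h import *
goal((.4665,.3052,.041,22))
save('wrist','w9.png')"
```

```text
t 18.62 pos [0.4669 0.3062 0.0385] rpy [179.9   0.   21.5] q7 -10.6 w 0.0385
  goal (0.4665, 0.3052, 0.041, 22) turn [ 0.1  0.  -0.5] shift [-0.0007  0.0008 -0.0025] rows 0.1
```

View pics/w9.png

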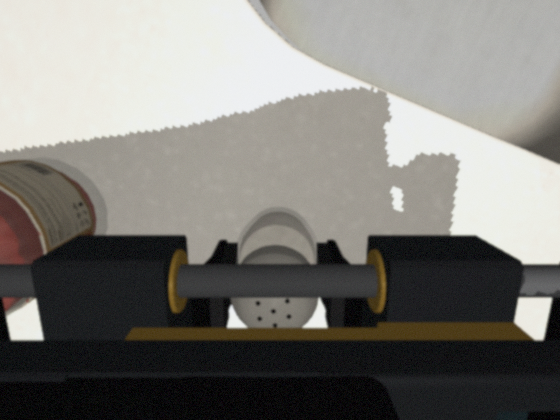

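Emit:
carry_out([
  {"grip": 1,"dp": [0,0,-0.015],"rotation": [0,0,0]},
  {"grip": 1,"dp": [0,0,-0.03],"rotation": [0,0,0]},
  {"grip": 1,"dp": [0,0,-0.035],"rotation": [0,0,6.4]},
  {"grip": 1,"dp": [0,0,-0.03],"rotation": [0,0,6.4]},
  {"grip": 1,"dp": [0,0,0],"rotation": [0,0,6.4]},
  {"grip": 1,"dp": [0,0,0],"rotation": [0,0,6.4]},
  {"grip": 1,"dp": [0,0,0],"rotation": [0,0,6.4]},
  {"grip": 1,"dp": [0,0,0],"rotation": [0,0,6.4]},
])

```text
time_s: 19.33
tool_pos: [0.4651, 0.3047, 0.1523]
tool_rot: [179.7, 0.2, -18.6]
force: [0.7, 1.4, -1.8]
grip_width: 0.0385
```

```bash
python3 -c "
from h import *
goal((.436,-.1677,.15,-23))"
```

```text
t 19.33 pos [0.4651 0.3047 0.1523] rpy [179.7   0.2 -18.6] q7 -51.7 w 0.0385
  goal (0.436, -0.1677, 0.15, -23) turn [0.3 0.2 4.4] shift [0.1578 0.4462 0.0023] rows 11.4
```

Emit:
carry_out([
  {"grip": 1,"dp": [0,0,0],"rotation": [0,0,4]},
  {"grip": 1,"dp": [0.0125,0.0355,0],"rotation": [0,0,0]},
  {"grip": 1,"dp": [0.0125,0.0355,0],"rotation": [0,0,0]},
  {"grip": 1,"dp": [0.0125,0.0355,0],"rotation": [0,0,0]},
  {"grip": 1,"dp": [0.0125,0.0355,0],"rotation": [0,0,0]},
  {"grip": 1,"dp": [0.0125,0.0355,0],"rotation": [0,0,0]},
  {"grip": 1,"dp": [0.0125,0.0355,0],"rotation": [0,0,0]},
  {"grip": 1,"dp": [0.0125,0.0355,0],"rotation": [0,0,0]},
])

```text
time_s: 20.0
tool_pos: [0.4465, 0.0426, 0.1515]
tool_rot: [179.9, 0.2, -22.1]
force: [1.4, 0.2, -1.4]
grip_width: 0.0383
```

```bash
python3 -c "
from h import *
goal((.436,-.1677,.15,-23))"
```

```text
t 20.0 pos [0.4465 0.0426 0.1515] rpy [179.9   0.2 -22.1] q7 -33.0 w 0.0383
  goal (0.436, -0.1677, 0.15, -23) turn [0.1 0.2 0.9] shift [0.0725 0.1977 0.0015] rows 5.0
```

Emit:
carry_out([
  {"grip": 1,"dp": [0.0125,0.0355,0],"rotation": [0,0,0.9]},
  {"grip": 1,"dp": [0.0125,0.0355,0],"rotation": [0,0,0]},
  {"grip": 1,"dp": [0.0125,0.0355,0],"rotation": [0,0,0]},
  {"grip": 1,"dp": [0.012,0.033,0],"rotation": [0,0,0]},
  {"grip": 1,"dp": [0.006,0.018,0],"rotation": [0,0,0]},
  {"grip": 1,"dp": [0,0,0],"rotation": [0,0,0]},
  {"grip": 1,"dp": [0,0,0],"rotation": [0,0,0]},
])

```text
time_s: 20.58
tool_pos: [0.4313, -0.1422, 0.152]
tool_rot: [-179.9, 0.1, -23.9]
force: [0.4, 0.9, -1.3]
grip_width: 0.0382
```

```bash
python3 -c "
from h import *
goal((.436,-.1677,.05,-23))"
```

```text
t 20.58 pos [ 0.4313 -0.1422  0.152 ] rpy [-1.799e+02  1.000e-01 -2.390e+01] q7 -12.2 w 0.0382
  goal (0.436, -0.1677, 0.05, -23) turn [-0.1  0.1 -0.9] shift [0.0143 0.0216 0.102 ] rows 2.5
```

Emit:
carry_out([
  {"grip": 1,"dp": [0.008,0.012,0],"rotation": [0,0,-0.9]},
  {"grip": 1,"dp": [0.006,0.01,0],"rotation": [0,0,0]},
  {"grip": 1,"dp": [0,0,0.015],"rotation": [0,0,0]},
  {"grip": 1,"dp": [0,0,0.025],"rotation": [0,0,0]},
  {"grip": 1,"dp": [0,0,0.02],"rotation": [0,0,0]},
  {"grip": 1,"dp": [0,0,0.01],"rotation": [0,0,0]},
  {"grip": 1,"dp": [0,0,0],"rotation": [0,0,0]},
  {"grip": 1,"dp": [0,0,0],"rotation": [0,0,0]},
])

```text
time_s: 21.25
tool_pos: [0.4385, -0.1581, 0.0797]
tool_rot: [-179.6, 0.1, -22.2]
force: [0.2, -0.2, -0.9]
grip_width: 0.0381
```

```bash
python3 -c "
from h import *
goal((.436,-.1677,.05,-23))"
```

```text
t 21.25 pos [ 0.4385 -0.1581  0.0797] rpy [-1.796e+02  1.000e-01 -2.220e+01] q7 -1.9 w 0.0381
  goal (0.436, -0.1677, 0.05, -23) turn [-0.4  0.1  0.8] shift [0.0014 0.0098 0.0297] rows 0.8
```

Emit:
carry_out([
  {"grip": 1,"dp": [0.001,0.006,0.004],"rotation": [-0.4,0,0]},
  {"grip": 1,"dp": [0,0.005,0.008],"rotation": [0,0,0]},
  {"grip": 1,"dp": [0,0,0.008],"rotation": [0,0,0]},
  {"grip": 1,"dp": [0,0,0.006],"rotation": [0,0,0]},
  {"grip": 1,"dp": [0,0,0],"rotation": [0,0,0]},
  {"grip": 1,"dp": [0,0,0],"rotation": [0,0,0]},
])

```text
time_s: 21.75
tool_pos: [0.4377, -0.1688, 0.054]
tool_rot: [-179.9, -0.1, -22.1]
force: [0.5, 0.3, -1.6]
grip_width: 0.0381
```

```bash
python3 -c "
from h import *
goal((.436,-.1677,.049,-23))"
```

```text
t 21.75 pos [ 0.4377 -0.1688  0.054 ] rpy [-1.799e+02 -1.000e-01 -2.210e+01] q7 1.7 w 0.0381
  goal (0.436, -0.1677, 0.049, -23) turn [-0.1 -0.1  0.9] shift [-0.002  -0.0003  0.005 ] rows 0.1
```

Emit:
carry_out([
  {"grip": 1,"dp": [-0.002,0,0.003],"rotation": [0,0,0]},
  {"grip": 1,"dp": [0,0,0.002],"rotation": [0,0,0]},
  {"grip": 1,"dp": [0,0,0.001],"rotation": [0,0,0]},
  {"grip": 1,"dp": [0,0,0],"rotation": [0,0,0]},
])

```text
time_s: 22.08
tool_pos: [0.4367, -0.168, 0.0486]
tool_rot: [-179.8, -0.2, -22.1]
force: [0.2, -0.1, 0.2]
grip_width: 0.0384
```

Emit:
carry_out([
  {"grip": 0.2,"dp": [0,0,0],"rotation": [0,0,0]},
  {"grip": 0.2,"dp": [0,0,0],"rotation": [0,0,0]},
  {"grip": 0.2,"dp": [0,0,0],"rotation": [0,0,0]},
  {"grip": 0.2,"dp": [0,0,-0.02],"rotation": [0,0,0]},
  {"grip": 0.2,"dp": [0,0,-0.035],"rotation": [0,0,0]},
  {"grip": 0,"dp": [0,0,-0.038],"rotation": [0,0,0]},
  {"grip": 0,"dp": [0,0,-0.038],"rotation": [0,0,0]},
])

```text
time_s: 22.67
tool_pos: [0.4303, -0.1673, 0.1769]
tool_rot: [179.8, 0.6, -22.2]
force: [2.1, 1.1, -0.3]
grip_width: 0.0753
```

```bash
python3 -c "
from h import *
goal((.3415,.2717,.18,-23),(.3415,.2717,.18,22))"
```

```text
t 22.67 pos [ 0.4303 -0.1673  0.1769] rpy [179.8   0.6 -22.2] q7 -7.9 w 0.0753
  goal (0.3415, 0.2717, 0.18, -23) turn [0.2 0.6 0.8] shift [-0.2532 -0.3694 -0.0031] rows 10.7
  goal (0.3415, 0.2717, 0.18, 22) turn [ -0.    0.7 -44.2] shift [ 0.0821 -0.4403 -0.0031] rows 10.7
```

Emit:
carry_out([
  {"grip": 0,"dp": [-0.013,-0.0344,0],"rotation": [0,0,0]},
  {"grip": 0,"dp": [-0.013,-0.0344,0],"rotation": [0,0,0]},
  {"grip": 0,"dp": [-0.013,-0.0344,0],"rotation": [0,0,0]},
  {"grip": 0,"dp": [-0.013,-0.0344,0],"rotation": [0,0,0]},
  {"grip": 0,"dp": [-0.013,-0.0344,0],"rotation": [0,0,0]},
  {"grip": 0,"dp": [-0.013,-0.0344,0],"rotation": [0,0,0]},
  {"grip": 0,"dp": [-0.013,-0.0344,0],"rotation": [0,0,0]},
  {"grip": 0,"dp": [-0.013,-0.0344,0],"rotation": [0,0,0]},
])

```text
time_s: 23.33
tool_pos: [0.4487, 0.1276, 0.1913]
tool_rot: [-179.3, -0.8, -23.4]
force: [0.1, -0.3, 0.0]
grip_width: 0.0871
```

```bash
python3 - <<'E'
from h import *
goal((.3415,.2717,.15,-22),(.4,.25,.16,-22))
im,pt=save('top','t10.png')
cv2.imwrite('pics/v10.png',cv2.resize(im[155:300,325:475,::-1],None,fx=4,fy=4,interpolation=2))
E
```

```text
t 23.33 pos [0.4487 0.1276 0.1913] rpy [-179.3   -0.8  -23.4] q7 -44.5 w 0.0871
  goal (0.3415, 0.2717, 0.15, -22) turn [-0.6 -0.8 -1.4] shift [-0.1533 -0.0935  0.0413] rows 4.4
  goal (0.4, 0.25, 0.16, -22) turn [-0.6 -0.8 -1.4] shift [-0.091  -0.0953  0.0313] rows 3.2
```

View pics/v10.png

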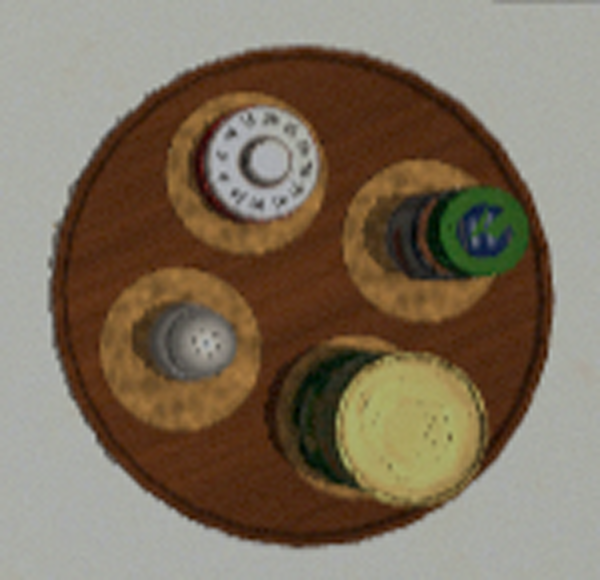

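Emit:
carry_out([
  {"grip": 0,"dp": [-0.023,-0.024,0.005],"rotation": [-0.6,-0.8,-1.4]},
  {"grip": 0,"dp": [-0.023,-0.024,0.005],"rotation": [0,0,0]},
  {"grip": 0,"dp": [-0.023,-0.024,0.005],"rotation": [0,0,0]},
  {"grip": 0,"dp": [-0.02,-0.012,0.005],"rotation": [0,0,0]},
  {"grip": 0,"dp": [-0.015,0,0],"rotation": [0,0,0]},
  {"grip": 0,"dp": [0,0,0],"rotation": [0,0,0]},
  {"grip": 0,"dp": [0,0,0],"rotation": [0,0,0]},
])

```text
time_s: 23.97
tool_pos: [0.3809, 0.2598, 0.171]
tool_rot: [-179.7, -0.1, -20.9]
force: [-0.6, -0.8, -0.3]
grip_width: 0.0869
```

```bash
python3 - <<'E'
from h import *
goal((.3415,.2717,.13,-22)); print('salt',ray(env.camera_params('top'),376.75,240.25,.098),'pad .4358 -.1678')
E
```

```text
t 23.97 pos [0.3809 0.2598 0.171 ] rpy [-1.797e+02 -1.000e-01 -2.090e+01] q7 -59.3 w 0.0869
  goal (0.3415, 0.2717, 0.13, -22) turn [-0.3 -0.1  1.1] shift [-0.041   0.0037  0.041 ] rows 1.4
salt [ 0.44045753 -0.16679537  0.098     ] pad .4358 -.1678
```

Emit:
carry_out([
  {"grip": 0,"dp": [-0.02,0.002,0.01],"rotation": [0,0,1]},
  {"grip": 0,"dp": [-0.016,0.002,0.01],"rotation": [0,0,0]},
  {"grip": 0,"dp": [-0.004,0,0.01],"rotation": [0,0,0]},
  {"grip": 0,"dp": [0,0,0],"rotation": [0,0,0]},
  {"grip": 0,"dp": [0,0,0],"rotation": [0,0,0]},
])

```text
time_s: 24.38
tool_pos: [0.3472, 0.2678, 0.1411]
tool_rot: [-179.5, -0.4, -22.4]
force: [0.3, -0.1, 0.3]
grip_width: 0.0871
```

```bash
python3 - <<'E'
from h import *
goal((.3415,.2717,.051,-22))
im,p=save('wrist','w11.png')
hsv=cv2.cvtColor(im,cv2.COLOR_RGB2HSV); m=cv2.inRange(hsv,(15,120,90),(32,255,255));m=cv2.morphologyEx(m,cv2.MORPH_OPEN,np.ones((5,5)))
c=max(cv2.findContours(m[:255],0,1)[0],key=cv2.contourArea);e=cv2.fitEllipse(cv2.convexHull(c));print(cv2.boundingRect(c),e,ray(p,*e[0],.1),proj(p,[.3415,.2717,.1]))
E
```

```text
t 24.38 pos [0.3472 0.2678 0.1411] rpy [-179.5   -0.4  -22.4] q7 -64.7 w 0.0871
  goal (0.3415, 0.2717, 0.051, -22) turn [-0.5 -0.4 -0.4] shift [-0.0068 -0.0014  0.0901] rows 2.2
(212, 179, 101, 76) ((262.4009704589844, 229.11029052734375), (101.1331787109375, 102.05204772949219), 10.1568021774292) [0.34103215 0.27406114 0.1       ] [np.float64(264.6268658043813), np.float64(232.26974537805535)]
```

View pics/w11.png

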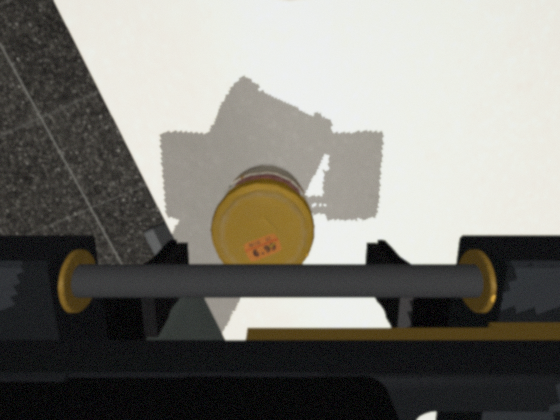

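Emit:
carry_out([
  {"grip": 0,"dp": [-0.005,-0.001,0],"rotation": [-0.5,-0.4,0]},
  {"grip": 0,"dp": [-0.002,0,0],"rotation": [0,0,0]},
  {"grip": 0,"dp": [0,0,0.008],"rotation": [0,0,0]},
  {"grip": 0,"dp": [0,0,0.008],"rotation": [0,0,0]},
  {"grip": 0,"dp": [0,0,0.006],"rotation": [0,0,0]},
  {"grip": 0,"dp": [0,0,0],"rotation": [0,0,0]},
  {"grip": 0,"dp": [0,0,0],"rotation": [0,0,0]},
])

```text
time_s: 25.02
tool_pos: [0.3447, 0.2708, 0.1181]
tool_rot: [-179.9, -0.0, -22.7]
force: [0.7, 0.4, -0.1]
grip_width: 0.0866
```

```bash
python3 -c "
from h import *
goal((.341,.272,.051,-22))"
```

```text
t 25.02 pos [0.3447 0.2708 0.1181] rpy [-179.9   -0.   -22.7] q7 -65.0 w 0.0866
  goal (0.341, 0.272, 0.051, -22) turn [-0.1 -0.  -0.7] shift [-0.0039  0.0002  0.0671] rows 1.6
```

Emit:
carry_out([
  {"grip": 0,"dp": [-0.004,0,0],"rotation": [0,0,0]},
  {"grip": 0,"dp": [-0.001,0,0.008],"rotation": [0,0,0]},
  {"grip": 0,"dp": [-0.001,0,0.012],"rotation": [0,0,0]},
  {"grip": 0,"dp": [-0.001,0,0.012],"rotation": [0,0,0]},
  {"grip": 0,"dp": [0,0,0.008],"rotation": [0,0,0]},
  {"grip": 0,"dp": [0,0,0],"rotation": [0,0,0]},
  {"grip": 0,"dp": [0,0,0],"rotation": [0,0,0]},
])

```text
time_s: 25.6
tool_pos: [0.3374, 0.2744, 0.0755]
tool_rot: [-179.8, -0.0, -22.6]
force: [0.2, 0.3, 0.3]
grip_width: 0.0869
```

```bash
python3 -c "
from h import *
goal((.341,.272,.051,-22))"
```

```text
t 25.6 pos [0.3374 0.2744 0.0755] rpy [-179.8   -0.   -22.6] q7 -65.3 w 0.0869
  goal (0.341, 0.272, 0.051, -22) turn [-0.2 -0.  -0.6] shift [0.0042 0.0009 0.0245] rows 0.6
```

Emit:
carry_out([
  {"grip": 0,"dp": [0.003,0,0.008],"rotation": [0,0,0]},
  {"grip": 0,"dp": [0,0,0.008],"rotation": [0,0,0]},
  {"grip": 0,"dp": [0,0,0.006],"rotation": [0,0,0]},
  {"grip": 0,"dp": [0,0,0.002],"rotation": [0,0,0]},
  {"grip": 0,"dp": [0,0,0],"rotation": [0,0,0]},
  {"grip": 0,"dp": [0,0,0],"rotation": [0,0,0]},
])

```text
time_s: 26.1
tool_pos: [0.3414, 0.2737, 0.05]
tool_rot: [-179.7, -0.1, -22.7]
force: [0.2, 0.4, 0.6]
grip_width: 0.0873
```

```bash
python3 -c "
from h import *
goal((.341,.272,.051,-22))"
```

```text
t 26.1 pos [0.3414 0.2737 0.05  ] rpy [-1.797e+02 -1.000e-01 -2.270e+01] q7 -64.3 w 0.0873
  goal (0.341, 0.272, 0.051, -22) turn [-0.3 -0.1 -0.7] shift [ 0.0003  0.0017 -0.001 ] rows 0.0
```

Emit:
carry_out([
  {"grip": 0,"dp": [0,0.002,0],"rotation": [-0.3,0,0]},
  {"grip": 1,"dp": [0,0,0],"rotation": [0,0,0]},
  {"grip": 1,"dp": [0,0,0],"rotation": [0,0,0]},
  {"grip": 1,"dp": [0,0,0],"rotation": [0,0,0]},
  {"grip": 1,"dp": [0,0,0],"rotation": [0,0,0]},
  {"grip": 1,"dp": [0,0,0],"rotation": [0,0,0]},
  {"grip": 1,"dp": [0,0,0],"rotation": [0,0,0]},
  {"grip": 1,"dp": [0,0,0],"rotation": [0,0,0]},
], force=30)

```text
time_s: 26.77
tool_pos: [0.3407, 0.2725, 0.0509]
tool_rot: [-180.0, -0.1, -22.6]
force: [-0.7, -0.3, -1.1]
grip_width: 0.064
```

```bash
python3 -c "
from h import *
goal((.341,.272,.23,-22))"
```

```text
t 26.77 pos [0.3407 0.2725 0.0509] rpy [-1.80e+02 -1.00e-01 -2.26e+01] q7 -64.5 w 0.064
  goal (0.341, 0.272, 0.23, -22) turn [-0.  -0.1 -0.6] shift [ 0.0004  0.0003 -0.1791] rows 4.3
```

Emit:
carry_out([
  {"grip": 1,"dp": [0,0,-0.012],"rotation": [0,0,0]},
  {"grip": 1,"dp": [0,0,-0.025],"rotation": [0,0,0]},
  {"grip": 1,"dp": [0,0,-0.03],"rotation": [0,0,0]},
  {"grip": 1,"dp": [0.01,0,-0.03],"rotation": [0,0,0]},
  {"grip": 1,"dp": [0.02,0,-0.03],"rotation": [0,0,0]},
  {"grip": 1,"dp": [0.025,0.01,-0.025],"rotation": [0,0,0]},
  {"grip": 1,"dp": [0.025,0.02,-0.01],"rotation": [0,0,0]},
  {"grip": 1,"dp": [0.025,0.025,0],"rotation": [0,0,0]},
])

```text
time_s: 27.43
tool_pos: [0.4091, 0.1804, 0.2098]
tool_rot: [178.8, 0.4, -21.7]
force: [1.0, 0.1, -6.8]
grip_width: 0.0643
```

```bash
python3 -c "
from h import *
goal((.46,.1,.22,-22),(.46,-.15,.22,-22),(.3973,-.2588,.22,-22))"
```

```text
t 27.43 pos [0.4091 0.1804 0.2098] rpy [178.8   0.4 -21.7] q7 -51.3 w 0.0643
  goal (0.46, 0.1, 0.22, -22) turn [1.2 0.4 0.3] shift [ 0.0773  0.0555 -0.0102] rows 2.3
  goal (0.46, -0.15, 0.22, -22) turn [1.2 0.4 0.3] shift [ 0.171   0.2873 -0.0102] rows 8.0
  goal (0.3973, -0.2588, 0.22, -22) turn [1.2 0.4 0.3] shift [ 0.1536  0.4117 -0.0102] rows 10.5
```

Emit:
carry_out([
  {"grip": 1,"dp": [0.024,0.018,-0.004],"rotation": [1,0,0]},
  {"grip": 1,"dp": [0.024,0.018,-0.004],"rotation": [0,0,0]},
  {"grip": 1,"dp": [0.02,0.025,-0.002],"rotation": [0,0,0]},
  {"grip": 1,"dp": [0.0135,0.0335,0],"rotation": [0,0,0]},
  {"grip": 1,"dp": [0.0135,0.0335,0],"rotation": [0,0,0]},
  {"grip": 1,"dp": [0.0135,0.0335,0],"rotation": [0,0,0]},
  {"grip": 1,"dp": [0.0135,0.0335,0],"rotation": [0,0,0]},
  {"grip": 1,"dp": [0.0135,0.0335,0],"rotation": [0,0,0]},
])

```text
time_s: 28.1
tool_pos: [0.4484, -0.0955, 0.2129]
tool_rot: [179.4, 0.9, -21.5]
force: [0.7, 0.5, -6.2]
grip_width: 0.0638
```

```bash
python3 -c "
from h import *
goal((.45,-.15,.22,-22),(.3973,-.2588,.22,-22))"
```

```text
t 28.1 pos [ 0.4484 -0.0955  0.2129] rpy [179.4   0.9 -21.5] q7 -17.2 w 0.0638
  goal (0.45, -0.15, 0.22, -22) turn [0.6 0.9 0.5] shift [ 0.0219  0.0499 -0.0071] rows 1.3
  goal (0.3973, -0.2588, 0.22, -22) turn [0.6 0.9 0.5] shift [ 0.0138  0.1705 -0.0071] rows 4.1
```

Emit:
carry_out([
  {"grip": 1,"dp": [0.004,0.032,0],"rotation": [0.5,0.5,0]},
  {"grip": 1,"dp": [0.003,0.032,0],"rotation": [0,0,0]},
  {"grip": 1,"dp": [0.003,0.03,0],"rotation": [0,0,0]},
  {"grip": 1,"dp": [0.002,0.025,0],"rotation": [0,0,0]},
  {"grip": 1,"dp": [0,0.015,0],"rotation": [0,0,0]},
  {"grip": 1,"dp": [0,0,0],"rotation": [0,0,0]},
  {"grip": 1,"dp": [0,0,0],"rotation": [0,0,0]},
])

```text
time_s: 28.68
tool_pos: [0.3973, -0.2414, 0.2059]
tool_rot: [179.6, 1.0, -22.6]
force: [0.4, 1.0, -6.6]
grip_width: 0.064
```

```bash
python3 -c "
from h import *
goal((.3973,-.2588,.20,-22))"
```

```text
t 28.68 pos [ 0.3973 -0.2414  0.2059] rpy [179.6   1.  -22.6] q7 -0.2 w 0.064
  goal (0.3973, -0.2588, 0.2, -22) turn [ 0.4  1.  -0.6] shift [0.0065 0.0162 0.0059] rows 0.4
```

Emit:
carry_out([
  {"grip": 1,"dp": [0.004,0.009,0],"rotation": [0.4,1,0]},
  {"grip": 1,"dp": [0.002,0.006,0.002],"rotation": [0,0,0]},
  {"grip": 1,"dp": [0,0,0.005],"rotation": [0,0,0]},
  {"grip": 1,"dp": [0,0,0.005],"rotation": [0,0,0]},
  {"grip": 1,"dp": [0,0,0],"rotation": [0,0,0]},
  {"grip": 1,"dp": [0,0,0],"rotation": [0,0,0]},
])

```text
time_s: 29.18
tool_pos: [0.3969, -0.2552, 0.1902]
tool_rot: [-180.0, 0.1, -22.3]
force: [0.5, -0.8, -5.8]
grip_width: 0.0641
```

```bash
python3 -c "
from h import *
goal((.3973,-.2588,.171,-22))"
```

```text
t 29.18 pos [ 0.3969 -0.2552  0.1902] rpy [-1.80e+02  1.00e-01 -2.23e+01] q7 2.9 w 0.0641
  goal (0.3973, -0.2588, 0.171, -22) turn [-0.   0.1 -0.3] shift [0.0018 0.0032 0.0192] rows 0.5
```

Emit:
carry_out([
  {"grip": 1,"dp": [0.002,0.003,0],"rotation": [0,0,0]},
  {"grip": 1,"dp": [0,0,0.004],"rotation": [0,0,0]},
  {"grip": 1,"dp": [0,0,0.005],"rotation": [0,0,0]},
  {"grip": 1,"dp": [0,0,0.004],"rotation": [0,0,0]},
  {"grip": 1,"dp": [0,0,0.002],"rotation": [0,0,0]},
  {"grip": 1,"dp": [0,0,0],"rotation": [0,0,0]},
  {"grip": 1,"dp": [0,0,0],"rotation": [0,0,0]},
])

```text
time_s: 29.77
tool_pos: [0.3984, -0.2574, 0.1732]
tool_rot: [-180.0, 0.2, -22.1]
force: [0.1, 0.1, -5.4]
grip_width: 0.0641
```

```bash
python3 -c "
from h import *
goal((.3973,-.2588,.171,-22))"
```

```text
t 29.77 pos [ 0.3984 -0.2574  0.1732] rpy [-180.     0.2  -22.1] q7 4.6 w 0.0641
  goal (0.3973, -0.2588, 0.171, -22) turn [-0.   0.2 -0.1] shift [-0.0005  0.0018  0.0022] rows 0.1
```

Nearly down; lower until the weight is carried.

Emit:
carry_out([
  {"grip": 1,"dp": [0,0.001,0.001],"rotation": [0,0,0]},
  {"grip": 1,"dp": [0,0,0.001],"rotation": [0,0,0]},
  {"grip": 1,"dp": [0,0,0.001],"rotation": [0,0,0]},
  {"grip": 1,"dp": [0,0,0],"rotation": [0,0,0]},
])

```text
time_s: 30.1
tool_pos: [0.3989, -0.2588, 0.1713]
tool_rot: [-180.0, 0.1, -22.1]
force: [-0.2, 0.4, -5.8]
grip_width: 0.0641
```

Emit:
carry_out([
  {"grip": 1,"dp": [-0.001,0,0.001],"rotation": [0,0,0]},
  {"grip": 1,"dp": [0,0,0.001],"rotation": [0,0,0]},
  {"grip": 1,"dp": [0,0,0],"rotation": [0,0,0]},
])

```text
time_s: 30.35
tool_pos: [0.399, -0.2589, 0.1711]
tool_rot: [-179.9, -0.1, -22.1]
force: [-0.3, -1.1, -6.0]
grip_width: 0.0638
```

Emit:
carry_out([
  {"grip": 1,"dp": [-0.001,0,0.002],"rotation": [0,0,0]},
  {"grip": 1,"dp": [0,0,0.002],"rotation": [0,0,0]},
  {"grip": 1,"dp": [0,0,0.001],"rotation": [0,0,0]},
  {"grip": 1,"dp": [0,0,0],"rotation": [0,0,0]},
])

```text
time_s: 30.68
tool_pos: [0.3991, -0.259, 0.1711]
tool_rot: [-179.8, -0.1, -22.1]
force: [0.1, -0.5, -6.7]
grip_width: 0.0641
```

Emit:
carry_out([
  {"grip": 1,"dp": [0,0,0.003],"rotation": [0,0,0]},
  {"grip": 1,"dp": [0,0,0.003],"rotation": [0,0,0]},
  {"grip": 1,"dp": [0,0,0.003],"rotation": [0,0,0]},
])

```text
time_s: 30.93
tool_pos: [0.4001, -0.2595, 0.1709]
tool_rot: [-179.6, -0.0, -22.1]
force: [-9.2, 4.8, 25.4]
grip_width: 0.0643
```

Emit:
carry_out([
  {"grip": 1,"dp": [0,0,0],"rotation": [0,0,0]},
  {"grip": 1,"dp": [0,0,0],"rotation": [0,0,0]},
])

```text
time_s: 31.1
tool_pos: [0.4006, -0.26, 0.1716]
tool_rot: [-179.6, -0.1, -22.1]
force: [0.4, 0.1, -6.3]
grip_width: 0.0641
```

```bash
python3 - <<'E'
from h import *
goal((.3973,-.2588,.171,-22)); print(env.get_obs()['force'])
im,p=save('wrist','w12.png');s,ps=save('scene','s12.png')
cv2.imwrite('pics/v12.png',np.hstack([cv2.resize(im[:,:,::-1],None,fx=.7,fy=.7),cv2.resize(s[200:410,250:460,::-1],(294,294))]))
E
```

```text
t 31.1 pos [ 0.4006 -0.26    0.1716] rpy [-1.796e+02 -1.000e-01 -2.210e+01] q7 5.7 w 0.0641
  goal (0.3973, -0.2588, 0.171, -22) turn [-0.4 -0.1 -0.1] shift [-0.0035  0.0001  0.0006] rows 0.1
[ 0.42477867  0.05218269 -6.33142703]
```

Emit:
carry_out([
  {"grip": 1,"dp": [-0.003,0,-0.002],"rotation": [-0.3,0,0]},
  {"grip": 1,"dp": [0,0,0],"rotation": [0,0,0]},
  {"grip": 1,"dp": [0,0,0.002],"rotation": [0,0,0]},
  {"grip": 1,"dp": [0,0,0],"rotation": [0,0,0]},
])

```text
time_s: 31.53
tool_pos: [0.397, -0.2583, 0.1712]
tool_rot: [-179.9, -0.0, -22.1]
force: [0.1, -0.4, -7.1]
grip_width: 0.064
```

Emit:
carry_out([
  {"grip": 0,"dp": [0,0,0],"rotation": [0,0,0]},
  {"grip": 0,"dp": [0,0,0],"rotation": [0,0,0]},
  {"grip": 0,"dp": [0,0,0],"rotation": [0,0,0]},
  {"grip": 0,"dp": [0,0,0],"rotation": [0,0,0]},
  {"grip": 0,"dp": [0,0,-0.01],"rotation": [0,0,0]},
  {"grip": 0,"dp": [0,0,-0.02],"rotation": [0,0,0]},
  {"grip": 0,"dp": [0,0,-0.035],"rotation": [0,0,0]},
  {"grip": 0,"dp": [0,0,-0.035],"rotation": [0,0,0]},
])

```text
time_s: 32.2
tool_pos: [0.3941, -0.2574, 0.2712]
tool_rot: [179.9, 0.4, -22.1]
force: [0.8, -0.2, -0.5]
grip_width: 0.0865
```

```bash
python3 - <<'E'
from h import *
goal((.42,0.05,.28,-22))
E
```

```text
t 32.2 pos [ 0.3941 -0.2574  0.2712] rpy [179.9   0.4 -22.1] q7 0.6 w 0.0865
  goal (0.42, 0.05, 0.28, -22) turn [ 0.1  0.4 -0.1] shift [-0.0912 -0.2947 -0.0088] rows 7.4
```

Retreat clear of the tray, then check from the top and scene cameras.

Emit:
carry_out([
  {"grip": 0,"dp": [0.01,-0.02,-0.01],"rotation": [0,0,0]},
  {"grip": 0,"dp": [-0.008,-0.034,0],"rotation": [0,0,0]},
  {"grip": 0,"dp": [-0.01,-0.035,0],"rotation": [0,0,0]},
  {"grip": 0,"dp": [-0.012,-0.035,0],"rotation": [0,0,0]},
  {"grip": 0,"dp": [-0.014,-0.035,0],"rotation": [0,0,0]},
  {"grip": 0,"dp": [-0.014,-0.035,0],"rotation": [0,0,0]},
  {"grip": 0,"dp": [-0.014,-0.035,0],"rotation": [0,0,0]},
  {"grip": 0,"dp": [-0.014,-0.035,0],"rotation": [0,0,0]},
])

```text
time_s: 32.87
tool_pos: [0.4318, 0.0132, 0.2996]
tool_rot: [-179.7, -1.3, -23.5]
force: [1.3, -0.1, -0.0]
grip_width: 0.0871
```

Emit:
carry_out([
  {"grip": 0,"dp": [-0.014,-0.035,0],"rotation": [0,0,0]},
  {"grip": 0,"dp": [-0.007,-0.015,0],"rotation": [0,0,0]},
  {"grip": 0,"dp": [0,0,0],"rotation": [0,0,0]},
  {"grip": 0,"dp": [0,0,0],"rotation": [0,0,0]},
])

```text
time_s: 33.2
tool_pos: [0.4315, 0.0797, 0.3028]
tool_rot: [-179.5, -1.5, -22.7]
force: [-0.1, -0.3, 1.8]
grip_width: 0.0869
```

```bash
python3 - <<'E'
from h import *
goal((.42,0.05,.28,-22))
im,p=save('top','t13.png');s,ps=save('scene','s13.png')
hsv=cv2.cvtColor(im,cv2.COLOR_RGB2HSV);m=cv2.inRange(hsv,(15,120,90),(35,255,255));m[:,:400]=0;m=cv2.morphologyEx(m,cv2.MORPH_OPEN,np.ones((3,3)))
c=max(cv2.findContours(m,0,1)[0],key=cv2.contourArea);e=cv2.fitEllipse(cv2.convexHull(c));print(e,'jam',ray(p,*e[0],.22))
cv2.imwrite('pics/v13.png',np.hstack([cv2.resize(im[155:300,325:475,::-1],(400,387)),cv2.resize(s[180:380,260:460,::-1],(387,387))]))
for n,X in (('jam top',[.397,-.259,.22]),('tin top',[.397,-.259,.12]),('tin foot',[.397,-.259,.01])): u=proj(ps,X);print(n,((u[0]-260)*387/200+400,(u[1]-180)*387/200))
E
```

```text
t 33.2 pos [0.4315 0.0797 0.3028] rpy [-179.5   -1.5  -22.7] q7 -41.4 w 0.0869
  goal (0.42, 0.05, 0.28, -22) turn [-0.4 -1.5 -0.7] shift [0.0005 0.0319 0.0228] rows 0.9
((441.9515686035156, 264.0424499511719), (34.94415283203125, 36.048038482666016), 175.37635803222656) jam [ 0.39897507 -0.25817864  0.22      ]
jam top (np.float64(571.5690381490258), np.float64(115.8182965280181))
tin top (np.float64(560.6917112315867), np.float64(204.5938502948275))
tin foot (np.float64(550.9807743036753), np.float64(283.84988534032544))
```

View pics/v13.png

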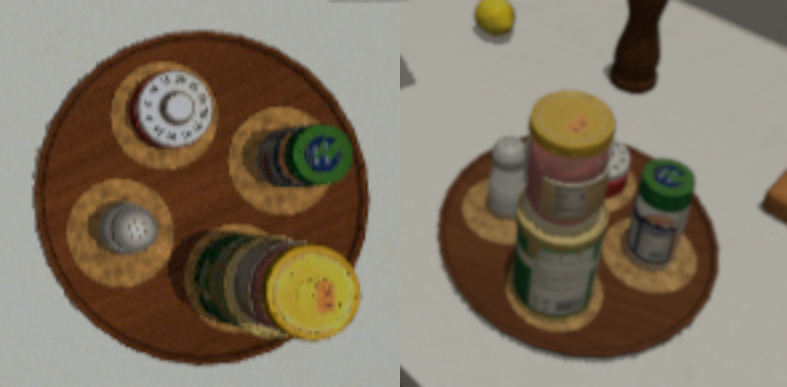

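```bash
python3 -c "
from h import *
print(env.sign_off())"
```

```text
the job is handed in; nothing more can be done
None
```

I handed the job in at about 33 s of the 96 s allowed. The tray is loaded as asked: salt shaker, timer and spice jar on the pads clockwise from the tin, and the jam jar on top of the tin.

**Positions, by the top camera:**

| Item | Distance from target | Measured |
|---|---|---|
| Spice jar | about 2 mm from pad centre | after placing |
| Timer | about 2 to 4 mm from pad centre | after placing |
| Salt shaker | about 5 mm from pad centre | after placing |
| Jam jar | about 2 mm from where the tin stood at the start | final picture |

**Final look:** the last top and scene pictures show everything upright, and the gripper was clear of it all.

**Bystanders:** I never went near the mug, lemon or mill. I did not measure them at the end. The lemon and mill show in the last picture; the mug was outside it.

**What did not go cleanly:**
- **Jam jar:** lowering it pressed on the tin with about 25 N and pushed the gripper sideways by a millimetre or two. I lifted, re-centred and released it. I did not re-measure the tin on its own afterwards.
- **Salt shaker:** the first grasp was too high on the narrow part, so I opened, went down about 10 mm and gripped again.
- **Wrist camera:** it read about 2 to 5 mm off the top camera, mostly in one direction. I used the top camera for the positions, except the timer grasp, which was set midway between the two.

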